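# Fetch the pencil tin from behind the front row

### The arm

A 6-joint arm with a two-finger parallel gripper is mounted at the origin on the work surface. World frame = base frame: x ahead of the robot, y to its left, z up, the work surface at z = 0. Lengths are in m, angles in degrees, forces in N, time in s.
With the tool pointing down it reaches from about 0.35 to 0.875 m from the base axis. Payload 4.2 kg.
Tool frame: the origin (TCP) lies midway between the tips of the shut fingers; the grasp point (between the pads) lies 19 mm behind it (r.pinch_z is the distance from the TCP to the grasp point, in m); z points along the fingers, y is the line along which they close (so a half turn about z gives the same grasp; the last joint's range is limited). The gripper opens to 87 mm and grips with 3 to 60 N. Pads are 19 mm wide; open, the fingers measure 117 mm over their backs; the gripper's body (75 mm by 190 mm) begins 51 mm behind the grasp point.
Start: joints at [80.134, 22.042, 0.453, 0, -68.411, -14.817], TCP at [0.261, 0.568, 0.223] pointing down, gripper open.
Joint ranges: [-179.83, 179.83], [-69.29, 118.12], [-61.27, 80.66], [-181.25, 117.63], [-171.15, -9.14], [-177.46, 177.46]. Speed limits (degrees/s): [159.86, 159.86, 180, 180, 180, 180].

### API

Orientations are given as a 3x3 rotation matrix whose columns are the frame's x, y, z axes.
In Python, from station import r, imaging, models gives the robot as it stands. The module is installed in compiled form; this text tells all that it offers.
- The arm moves only by the tool apply_moves, never from a script. Its argument "moves" is a list of rows, each a list of 2 entries, a list of its own where there are three numbers: the shift along the tool's x, y, z in m, then the turn about the tool's z in degrees. A call has 1 to 5 rows; each row shifts and turns the commanded pose from where the row before left it, along the tool's axes as they then stand; what a row does not reach is not made up. A row lasts 1/12 s, in which the tool goes at most 41.7 mm and 7.16 degrees, less where a joint would pass 70% of its speed; a pose out of reach is approached as far as the arm can. A call is refused whole if a number of a shift passes 0.0417 or a number of a turn 7.16, either way. A call with a gripper value outside its range is refused whole. "hand" is the finger opening in m, from 0 to 0.087, set as the call begins (left out, the last holds). The fingers move at their own pace and stop on an object; the grip force is fixed at half the most. Time passes only in rows, so rows that do not move let the fingers close. It gives the time, the measured TCP pose, the force, the opening and the grip force at its end, in the units of the state.
- r.sense(): the state, without advancing time (a new reading comes with each control period).
- imaging.capture(name): name is "side" or "top"; returns a dict with "frame" (480x640x3 uint8, blue, green, red), "intrinsics" (3x3 intrinsics, pixels), "eye" and "orientation" of the camera in the world. Camera axes: x right, y down, z forward; pixel columns grow to the right and rows downward; lengths in m; the calibration is good to about 2 mm. A picture is of the moment at which its call begins. There is no depth.
- r.finish_job(): hands the job in; it is judged then, once.
Trained networks look in a picture, given as the dict that the camera call returned (one of the last four; its "shot" number tells which), for a name from the list of things; names that differ only in an ending like _2 or _b are one class to them, and where a whole thing is asked for, a point or a joint stands for the part that bears it (a point fixed in the world has none). Each returns a list of dicts, best first, with "confidence" (0 to 1); they miss things now and then, are a little off and sometimes report something else, mostly with a low value. They report only what shows in the picture. A call takes as long as a camera call.
- models.cut_out(picture, target): "region" (480x640 bool, what is visible of it) and "extent" ([left, top, width, height] as shares, 0 to 1, of the picture: columns of its width, rows of its height, round what is visible of it).
- models.place_of(picture, target): "at" ([column, row] as shares, 0 to 1, of the picture: columns of its width, rows of its height: a listed point, or the origin of a listed thing).
The state is a dict: "time_s": time; "joints": joint angles; "joint_velocities": joint speeds; "effort": joint torques, N m; "tcp_pos": TCP position; "ee_rot": TCP orientation; "wrist_force": force on the tool from outside, world axes, zero at the start; "moment": the same for the moment, N m; "gripper_width": opening from 0.0 (shut) to 1.0 (fully open); "gripper_force": force on a finger pad.
Only numpy, scipy, OpenCV 4.12 (cv2) and the standard library are available. Lean on these libraries where they do the work, as an engineer would, in place of code of your own. Each camera call takes 0.05 s, during which the arm holds its last target. There are 200 camera calls.

### The job

A customer wants the flat pencil tin that lies behind the three upright goods in the white wire basket: first move the flask, the glue bottle and the pencil tube out onto the green counter mat, all three standing, then lay the tin flat in the grey customer tray next to the notebook, and then stand each of the three back in the basket on the very spot it came from. Keep everything upright, set it down without dropping it, and leave the notebook, the stapler and the pen pot where they are.

Things in the scene. Friction and masses are not known exactly. Their poses are not given: they have to be found in the camera images.
- basket: White wire basket, fixed, open on top. Origin: centre of its underside; x from its front (robot side at yaw 0) to its back, z up. Inside 190 (x) by 236 mm (y); flat liner 10 mm above the origin; walls 57 mm high (over the counter). At the start three upright goods stand in a row along y, 70 mm apart, at x about -43 mm, in any order; the tin lies behind them.
- flask: Steel drinking flask, upright and round: body 60 mm in diameter up to 118 mm, narrowing to a black cylindrical cap 44 mm in diameter from 140 to 173 mm (its top). Origin: centre of its underside, z up. 0.2 to 0.4 kg. Can be gripped by the cap.
- glue: White plastic school-glue bottle, upright and round: body 56 mm in diameter up to 85 mm, shoulder narrowing to 110 mm, then a grey cylindrical cap 30 mm in diameter from 114 to 150 mm (its top). Origin: centre of its underside, z up. 0.14 to 0.28 kg. Can be gripped by the cap.
- tube: Upright brown cardboard tube of coloured pencils: 58 mm in diameter, with a bare metal lid 60 mm in diameter from 134 to 168 mm (its top). Origin: centre of its underside, z up. 0.15 to 0.31 kg. Can be gripped by the lid.
- tin: Closed metal pencil tin lying flat: 60 mm (x) by 190 mm (y) by 34 mm high (z). Origin: centre of its underside. Starts in the basket, about 8 mm behind the upright goods and about 38 mm from the basket's back wall, its long side along the basket's y. 0.13 to 0.25 kg.
- mat: Green counter mat, fixed, 280 mm (x) by 250 mm (y), 3 mm thick: the side area where the upright goods wait. Origin: centre of its underside. The stapler lies along its far (+x) edge; the rest is free.
- tray: Grey plastic customer tray, fixed, open at the top, 260 mm (x) by 240 mm (y) by 45 mm high outside, walls and floor 4 mm thick. Origin: centre of its underside; its floor is 4 mm above it. The notebook lies in its far (+x) half; the near (-x) half is free and takes the tin lengthways along the tray's y.
- notebook: Bystander: blue hardback notebook, 107 by 150 by 14.5 mm, lying in the far half of the tray, long side along the tray's y. Loose, not to be shifted. Origin: centre of its underside.
- stapler: Bystander: black desk stapler, 36 by 125 by 45 mm high, lying along the far edge of the mat, long side along the mat's y. Loose, not to be shifted. Origin: centre of its underside.
- penpot: Bystander: round dark steel pen pot, 76 mm in diameter, 100 mm high, with pens standing up to about 165 mm, on the counter beyond the work area. Loose, not to be shifted. Origin: centre of its underside.

How it is judged:
By the outcome, as a careful person would: the job done as asked, in the order asked, and still so for the second after the job is handed in, with the robot touching nothing.
It also fails if it takes over 147 s, if anything falls off the work surface, if the arm or the gripper's body presses on something with over 40 N, if the wrist force passes 120 N, or if a joint passes its speed limit or range.

## Working session

There is one attempt and no reset: what is moved stays moved. The work goes in short steps, Python scripts to look and compute and a tool call to move; the robot and the scene stay as the last step left them, time stands still between calls to the robot, and variables do not carry over. Pictures are saved under pics/ and viewed, at most 14 in all, crops included, and the job is handed in when it is done.

Besides the shell and the picture viewer there is one more tool, called after ">>>" as name(argument=value, ...), one argument or row to a line, values as JSON. apply_moves: Moves the arm, as the interface text tells. Its arguments: {"type":"object","properties":{"moves":{"type":"array"},"hand":{"type":"number"}},"required":["moves"]}

```bash
mkdir -p pics; python3 - <<'E'
from station import r, imaging, models
import cv2,numpy as np
s=r.sense(); print(s['time_s'],s['tcp_pos'],np.round(s['ee_rot'],3).tolist(),s['gripper_width'],r.pinch_z)
for n in('side','top'):
    p=imaging.capture(n); cv2.imwrite(f'pics/{n}0.png',p['frame']); print(n,np.round(p['intrinsics'],1).tolist(),p['eye'],np.round(p['orientation'],3).tolist())
    for t in['basket','flask','glue','tube','tin','mat','tray','notebook','stapler','penpot']:
        a=models.place_of(p,t)[:2]; c=models.cut_out(p,t)[:1]
        print(t,[(np.round(np.array(q['at'])*[640,480],1).tolist(),round(q['confidence'],2)) for q in a],[(np.round(np.array(q['extent'])*[640,480,640,480]).tolist(),round(q['confidence'],2)) for q in c])
E
```

```text
0.0 [0.26071001 0.56736423 0.22146318] [[0.909, -0.418, -0.001], [-0.418, -0.909, -0.002], [0.0, 0.002, -1.0]] 0.9989147407270639 0.0187
side [[594.3, 0.0, 325.3], [0.0, 594.3, 234.3], [0.0, 0.0, 1.0]] [ 0.49100004 -0.98549915  1.04112155] [[0.994, -0.08, 0.068], [-0.105, -0.711, 0.695], [-0.008, -0.698, -0.716]]
basket [([280.7, 160.7], 0.91)] [([242.0, 115.0, 81.0, 78.0], 0.66)]
flask [([262.2, 145.9], 0.83), ([290.3, 156.6], 0.68)] [([246.0, 88.0, 26.0, 47.0], 0.78)]
glue [([335.6, 372.0], 0.51), ([286.4, 156.6], 0.32)] [([350.0, 216.0, 16.0, 48.0], 0.72)]
tube [([264.5, 177.2], 0.63), ([301.0, 368.7], 0.32)] [([250.0, 213.0, 126.0, 75.0], 0.38)]
tin [([288.0, 155.0], 0.65)] [([275.0, 126.0, 32.0, 51.0], 0.87)]
mat [([311.0, 251.9], 0.97)] [([248.0, 216.0, 126.0, 73.0], 0.8)]
tray [([303.7, 365.5], 0.67)] [([232.0, 299.0, 150.0, 134.0], 0.78)]
notebook [([338.0, 368.6], 0.81), ([312.1, 250.2], 0.6)] [([305.0, 330.0, 65.0, 79.0], 0.7)]
stapler [([357.6, 246.7], 0.75)] [([352.0, 215.0, 19.0, 48.0], 0.58)]
penpot [([360.0, 175.2], 0.94)] [([346.0, 126.0, 33.0, 55.0], 0.66)]
top [[606.9, 0.0, 322.5], [0.0, 606.9, 235.6], [0.0, 0.0, 1.0]] [ 0.33183435 -0.0233566   1.32695513] [[0.025, -0.981, 0.192], [-1.0, -0.026, -0.003], [0.008, -0.192, -0.981]]
basket [([159.0, 274.8], 0.96)] [([95.0, 224.0, 122.0, 102.0], 0.96)]
flask [([319.4, 254.1], 0.26)] [([87.0, 277.0, 51.0, 32.0], 0.79)]
glue [] [([129.0, 277.0, 42.0, 30.0], 0.97)]
tube [([187.8, 289.2], 0.74)] [([158.0, 268.0, 46.0, 40.0], 0.6)]
tin [([151.7, 261.5], 0.88)] [([105.0, 245.0, 94.0, 34.0], 0.69)]
mat [([322.1, 255.9], 0.85)] [([257.0, 187.0, 121.0, 138.0], 0.75)]
tray [([464.5, 273.4], 0.59)] [([407.0, 213.0, 127.0, 130.0], 0.59)]
notebook [([469.2, 248.6], 0.92)] [([435.0, 223.0, 72.0, 53.0], 0.75)]
stapler [([320.6, 204.8], 0.92)] [([293.0, 192.0, 55.0, 27.0], 0.85)]
penpot [([204.6, 179.2], 0.64)] [([177.0, 145.0, 48.0, 53.0], 0.81)]
```

```bash
python3 - <<'E'
import cv2
t=cv2.imread('pics/top0.png'); cv2.imwrite('pics/t1.png',cv2.resize(t[130:350,60:260],None,fx=2.7,fy=2.7,interpolation=2)); cv2.imwrite('pics/t2.png',cv2.resize(t[170:360,240:550],None,fx=2.5,fy=2.5,interpolation=2))
s=cv2.imread('pics/side0.png'); cv2.imwrite('pics/s1.png',cv2.resize(s[60:220,225:395],None,fx=3.5,fy=3.5,interpolation=2))
E
```

```text
(no output)
```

View pics/t1.png

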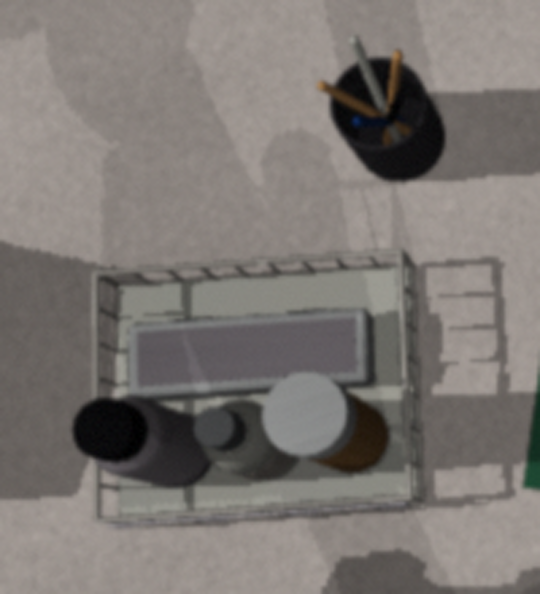

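View pics/t2.png

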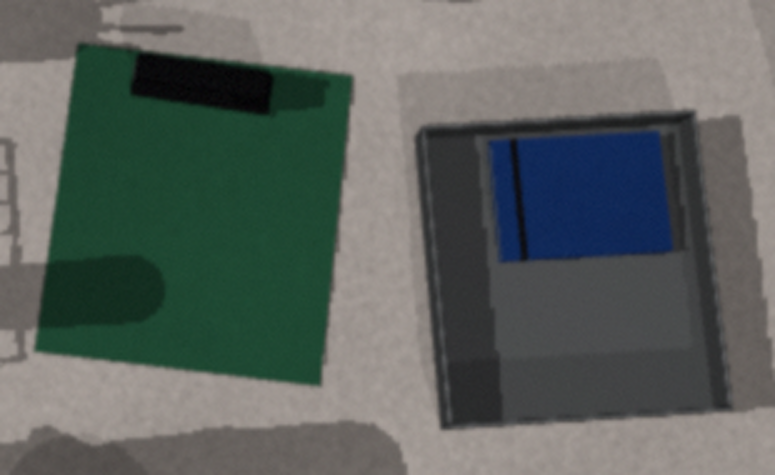

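View pics/s1.png

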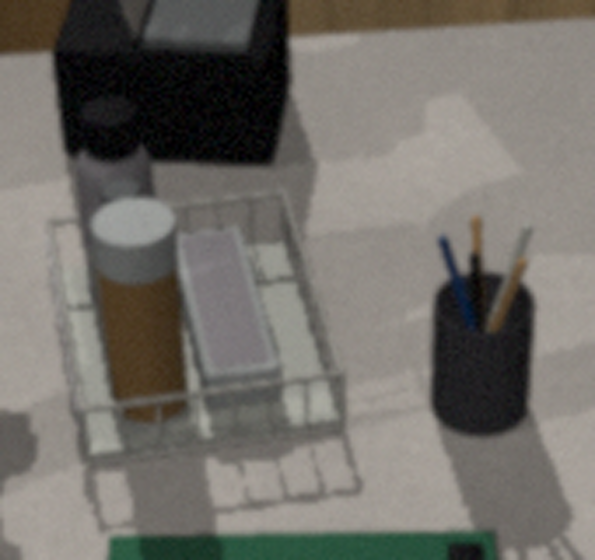

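The top view shows the flask cap at about (101,289), the glue cap at (141.5,288), the tube lid at (173,283) and the tin at about (152,260). The mat is in the middle, and the near half of the tray is free. In the side view the flask top is at about (256,91) and the tube top at (263,123); the tube hides the glue.

```bash
cat > h.py <<'E'
import numpy as np
C={'top':([606.9,322.5,235.6],[0.33183435,-0.0233566,1.32695513]),'side':([594.3,325.3,234.3],[0.49100004,-0.98549915,1.04112155])}
def ray(p,px):
    K=p['intrinsics'];d=p['orientation']@np.linalg.solve(K,[px[0],px[1],1.]);return p['eye'],d/np.linalg.norm(d)
def onz(p,px,z):
    e,d=ray(p,px);return e+d*(z-e[2])/d[2]
def tri(p,a,q,b):
    e,d=ray(p,a);f,g=ray(q,b);s=np.linalg.lstsq(np.c_[d,-g],f-e,rcond=None)[0]
    u,v=e+d*s[0],f+g*s[1];return (u+v)/2,np.linalg.norm(u-v)
def proj(p,X):
    c=p['orientation'].T@(np.asarray(X)-p['eye']);k=p['intrinsics']@c;return k[:2]/k[2]
E
python3 - <<'E'
from h import *
from station import imaging
import pickle
t=imaging.capture('top');s=imaging.capture('side');pickle.dump((t,s),open('cal.pkl','wb'))
R=lambda x:np.round(x,4).tolist()
T1=lambda x,y:(60+x/2.7-.3,130+y/2.7-.3);T2=lambda x,y:(240+x/2.5-.3,170+y/2.5-.3);S1=lambda x,y:(225+x/3.5-.35,60+y/3.5-.35)
print('flask',[R(v) for v in tri(t,T1(110,429),s,S1(108,110))],R(onz(t,T1(110,429),.183)))
print('tube',[R(v) for v in tri(t,T1(305,414),s,S1(134,222))],R(onz(t,T1(305,414),.178)))
print('glue',R(onz(t,T1(220,426),.160)))
for a,b in zip([(130,323),(365,309),(368,380),(131,392)],[(180,234),(238,229),(275,366),(207,379)][:1]+[None]*3):print('tin',R(onz(t,T1(*a),.044)))
for b in [(180,234),(238,229),(275,366),(207,379)]:print('tin side',R(onz(s,S1(*b),.044)))
print('tin tri',[R(v) for v in tri(t,T1(368,380),s,S1(207,379))],[R(v) for v in tri(t,T1(365,309),s,S1(275,366))],[R(v) for v in tri(t,T1(131,392),s,S1(180,234))])
for a in[(97,270),(403,252),(418,497),(98,520)]:print('basket',R(onz(t,T1(*a),.057)))
for b in[(52,222),(283,195),(343,378),(84,407)]:print('basket side',R(onz(s,S1(*b),.057)))
for a in[(79,44),(353,75),(321,384),(36,351)]:print('mat',R(onz(t,T2(*a),.003)))
for a in[(136,55),(272,72),(269,113),(131,95)]:print('stapler',R(onz(t,T2(*a),.045)))
for a in[(418,130),(692,114),(729,409),(443,428)]:print('tray',R(onz(t,T2(*a),.045)))
for a in[(489,140),(659,131),(672,252),(500,262)]:print('note',R(onz(t,T2(*a),.0185)))
print('tray side', [R(onz(s,q,.045)) for q in[]])
E
```

```text
flask [[0.4438, 0.3868, 0.1873], 0.0018] [0.4433, 0.3882, 0.183]
tube [[0.4585, 0.2548, 0.1773], 0.0013] [0.4578, 0.2545, 0.178]
glue [0.4497, 0.3186, 0.16]
tin [0.5412, 0.4304, 0.044]
tin [0.5573, 0.2454, 0.044]
tin [0.5006, 0.2394, 0.044]
tin [0.4863, 0.4246, 0.044]
tin side [0.491, 0.4254, 0.044]
tin side [0.5384, 0.4268, 0.044]
tin side [0.5545, 0.2472, 0.044]
tin side [0.5024, 0.2377, 0.044]
tin tri [[0.5017, 0.2399, 0.042], 0.0015] [[0.5556, 0.2448, 0.0464], 0.0026] [[0.4887, 0.4251, 0.0437], 0.0047]
basket [0.5807, 0.4557, 0.057]
basket [0.6016, 0.2157, 0.057]
basket [0.4094, 0.1925, 0.057]
basket [0.3857, 0.4361, 0.057]
basket side [0.3886, 0.4355, 0.057]
basket side [0.5777, 0.4517, 0.057]
basket side [0.6027, 0.2114, 0.057]
basket side [0.4109, 0.1999, 0.057]
mat [0.6992, 0.0905, 0.003]
mat [0.677, -0.1572, 0.003]
mat [0.4006, -0.1312, 0.003]
mat [0.4227, 0.1164, 0.003]
stapler [0.679, 0.0367, 0.045]
stapler [0.6669, -0.0822, 0.045]
stapler [0.6301, -0.0803, 0.045]
stapler [0.643, 0.0399, 0.045]
tray [0.6185, -0.2095, 0.045]
tray [0.6391, -0.4479, 0.045]
tray [0.3863, -0.4696, 0.045]
tray [0.3646, -0.2299, 0.045]
note [0.6171, -0.2761, 0.0185]
note [0.6292, -0.4268, 0.0185]
note [0.5215, -0.4346, 0.0185]
note [0.5088, -0.2845, 0.0185]
tray side []
```

```bash
cat > fit.py <<'E'
from h import *
import cv2
from scipy.optimize import minimize
P={'flask':[(0,30),(.118,30),(.14,22),(.173,22)],'glue':[(0,28),(.085,28),(.110,15),(.114,15),(.150,15)],'tube':[(0,29),(.134,29),(.134,30),(.168,30)]}
A=np.linspace(0,2*np.pi,40)
def sil(p,n,x,y,z0,F=4):
    m=np.zeros((480*F,640*F),np.uint8)
    L=[np.array([proj(p,[x+rr/1e3*np.cos(a),y+rr/1e3*np.sin(a),z0+z]) for a in A]) for z,rr in P[n]]
    for u,v in zip(L,L[1:]):
        h=cv2.convexHull(np.r_[u,v].astype(np.float32)); cv2.fillConvexPoly(m,np.round((h+.5)*F-.5).astype(np.int32),1)
    return cv2.resize(m.astype(np.float32),(640,480),interpolation=cv2.INTER_AREA)
def fit(views,n,x0,z0,hide=()):
    # views: list of (pic, region, ignore mask)
    def cost(v):
        c=0
        for p,g,ig in views:
            m=sil(p,n,v[0]/100,v[1]/100,z0); w=~ig; c+=1-np.minimum(m,g)[w].sum()/np.maximum(m,g)[w].sum()
        return c
    o=minimize(cost,np.array(x0)*100,method='Nelder-Mead',options=dict(initial_simplex=np.array(x0)*100+np.array([[0,0],[.6,0],[0,.6]]),xatol=.02,fatol=1e-4,maxiter=80))
    return o.x/100,o.fun/len(views)
E
python3 - <<'E'
from fit import *
from station import imaging,models
t=imaging.capture('top');s=imaging.capture('side')
g={}
for v,p in(('t',t),('s',s)):
    for n in P:
        c=models.cut_out(p,n)
        for q in c: print(v,n,round(q['confidence'],2),np.round(np.array(q['extent'])*[640,480,640,480]).tolist(),int(q['region'].sum()))
        if c: g[v,n]=c[0]['region']
Z=np.zeros((480,640),bool)
ot=lambda v,n:np.any([g[v,k] for k in P if k!=n and (v,k) in g]+[Z],0)
for n,x0 in(('flask',(.444,.389)),('glue',(.45,.319)),('tube',(.457,.254))):
    print(n,'top',fit([(t,g['t',n],ot('t',n))],n,x0,.01))
    if n=='tube' or n=='flask':
        print(n,'side',fit([(s,g['s',n],ot('s',n))],n,x0,.01))
    cv2.imwrite(f'pics/d_{n}.png',g['t',n]*255)
E
```

```text
t flask 0.56 [88.0, 278.0, 49.0, 30.0] 1233
t tube 0.9 [156.0, 270.0, 48.0, 37.0] 1271
s flask 0.84 [248.0, 89.0, 22.0, 43.0] 517
s glue 0.45 [254.0, 112.0, 12.0, 6.0] 42
s tube 0.7 [252.0, 115.0, 28.0, 67.0] 1527
flask top (array([0.44470284, 0.39410366]), np.float64(0.11840224266052246))
flask side (array([0.4450248 , 0.38865441]), np.float64(0.15619373321533203))[ WARN:0@11.238] global loadsave.cpp:1063 imwrite_ Unsupported depth image for selected encoder is fallbacked to CV_8U.
Traceback (most recent call last):
KeyError: ('t', 'glue')
```

```bash
python3 - <<'E'
from fit import *
from station import imaging,models
t=imaging.capture('top');s=imaging.capture('side')
def cut(p,n,box):
    for k in range(6):
        for q in models.cut_out(p,n):
            e=np.array(q['extent'])*[640,480,640,480]
            if np.abs(e-box).max()<8: return q['region']
        p=imaging.capture('top' if p is t else 'side')
T={'flask':(87,277,51,32),'glue':(129,277,42,30),'tube':(157,269,47,38)}
g={n:cut(t,n,np.array(T[n])) for n in T}
st=cut(s,'tube',np.array((252,115,28,67)))
print({k:v is not None for k,v in g.items()})
for n,x0 in(('flask',(.444,.391)),('glue',(.45,.319)),('tube',(.457,.254))):
    if g[n] is None: continue
    ig=np.any([g[k] for k in g if k!=n and g[k] is not None],0)
    print(n,fit([(t,g[n],ig)],n,x0,.01))
Z=np.zeros((480,640),bool)
print('tube side',fit([(s,st,Z)],'tube',(.457,.254),.01))
print('tube both',fit([(s,st,Z),(t,g['tube'],g['glue'])],'tube',(.457,.254),.01))
E
```

```text
{'flask': True, 'glue': True, 'tube': True}
flask (array([0.44449293, 0.3929037 ]), np.float64(0.052864253520965576))
glue (array([0.44929372, 0.32423608]), np.float64(0.03320389986038208))
tube (array([0.45777402, 0.25475981]), np.float64(0.04375213384628296))
tube side (array([0.45913288, 0.25490837]), np.float64(0.059426307678222656))
tube both (array([0.458952  , 0.25492949]), np.float64(0.05471047759056091))
```

>>> apply_moves(
  moves=[
    [[0,0,0],6.7],
    [[0,0,0],6.7],
    [[0,0,0],6.7],
    [[0,0,0],6.7],
    [[0,0,0],6.7],
  ],
  hand=0.087,
)

```text
time_s: 3.32
tcp_pos: [0.261, 0.5679, 0.2226]
ee_rot: [[0.522, -0.853, -0.0], [-0.853, -0.522, 0.0], [-0.0, -0.0, -1.0]]
wrist_force: [0.5, -0.0, 0.4]
gripper_width: 1.003
gripper_force: 0.0
```

>>> apply_moves(
  moves=[
    [[0,0,0],6.6],
    [[0,0,0],6.6],
    [[0,0,0],6.6],
    [[0,0,0],6.6],
    [[0,0,0],0],
  ],
)

```text
time_s: 3.73
tcp_pos: [0.2609, 0.5679, 0.2225]
ee_rot: [[0.092, -0.996, -0.0], [-0.996, -0.092, 0.0], [-0.0, 0.0, -1.0]]
wrist_force: [-0.4, -0.0, -0.1]
gripper_width: 0.998
gripper_force: 0.0
```

>>> apply_moves(
  moves=[
    [[0.033,-0.0167,0],0],
    [[0.033,-0.0167,0],0],
    [[0.033,-0.0167,0],0],
    [[0.033,-0.0167,0],0],
    [[0.033,-0.0167,0],0],
  ],
)

```text
time_s: 4.15
tcp_pos: [0.3602, 0.4101, 0.2227]
ee_rot: [[0.098, -0.995, 0.0], [-0.995, -0.098, 0.0], [-0.0, -0.0, -1.0]]
wrist_force: [-0.8, 0.6, 0.4]
gripper_width: 0.998
gripper_force: 0.0
```

>>> apply_moves(
  moves=[
    [[0.033,-0.0167,0],0],
    [[0.033,-0.0167,0],0],
    [[0.033,-0.0167,0],0],
    [[0.033,-0.0167,0],0],
    [[0.033,-0.0167,0],0],
  ],
)

```text
time_s: 4.57
tcp_pos: [0.4591, 0.2535, 0.2229]
ee_rot: [[0.098, -0.995, 0.001], [-0.995, -0.098, 0.0], [-0.0, -0.001, -1.0]]
wrist_force: [0.7, 1.1, 0.3]
gripper_width: 0.999
gripper_force: 0.0
```

>>> apply_moves(
  moves=[
    [[0,0,0],0],
    [[0,0,0],0],
  ],
)

```text
time_s: 4.73
tcp_pos: [0.4592, 0.2535, 0.2227]
ee_rot: [[0.093, -0.996, 0.0], [-0.996, -0.093, 0.0], [-0.0, -0.0, -1.0]]
wrist_force: [0.3, 1.3, -0.4]
gripper_width: 1.0
gripper_force: 0.0
```

>>> apply_moves(
  moves=[
    [[-0.001,0.001,0.02],0],
    [[0,0,0.02],0],
    [[0,0,0.02],0],
    [[0,0,0.01],0],
    [[0,0,0.01],0],
  ],
)

```text
time_s: 5.15
tcp_pos: [0.4568, 0.2567, 0.1418]
ee_rot: [[0.097, -0.995, -0.0], [-0.995, -0.097, -0.001], [0.001, 0.0, -1.0]]
wrist_force: [0.1, 0.2, 1.3]
gripper_width: 0.994
gripper_force: 0.0
```

```bash
python3 - <<'E'
from station import r,imaging
import cv2,numpy as np
print(r.sense()['tcp_pos'],r.sense()['wrist_force'])
a=imaging.capture('top')['frame'][220:340,80:240];b=imaging.capture('side')['frame'][70:210,225:385]
cv2.imwrite('pics/g1.png',np.vstack([cv2.resize(a,(400,300),interpolation=2),cv2.resize(b,(400,300),interpolation=2)]))
E
```

```text
[0.45683875 0.25673992 0.14176423] [0.07178893 0.155973   1.32480348]
```

View pics/g1.png

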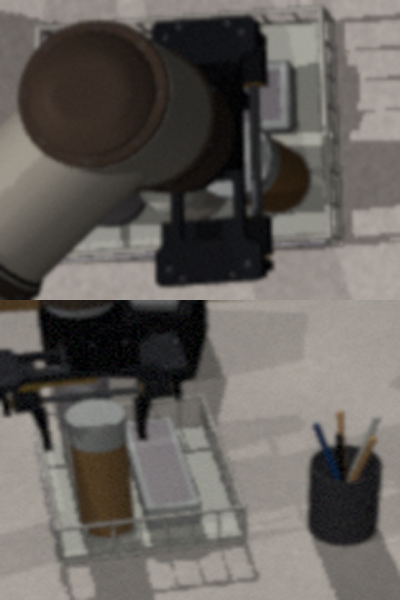

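The fingers straddle the tube lid evenly: in the side crop the tips are at 46 and 142, and the lid spans 67–127. Next I close and lift.

>>> apply_moves(
  moves=[
    [[0,0,0],0],
    [[0,0,0],0],
    [[0,0,0],0],
    [[0,0,0],0],
    [[0,0,0],0],
  ],
  hand=0.0,
)

```text
time_s: 5.67
tcp_pos: [0.4576, 0.2563, 0.1432]
ee_rot: [[0.094, -0.996, 0.001], [-0.996, -0.094, 0.001], [-0.001, -0.001, -1.0]]
wrist_force: [0.3, 0.6, 0.7]
gripper_width: 0.702
gripper_force: 0.3
```

>>> apply_moves(
  moves=[
    [[0,0,0],0],
    [[0,0,0],0],
    [[0,0,-0.003],0],
    [[0,0,-0.006],0],
    [[0,0,-0.01],0],
  ],
)

```text
time_s: 6.08
tcp_pos: [0.4563, 0.2553, 0.1608]
ee_rot: [[0.094, -0.996, -0.003], [-0.996, -0.094, -0.002], [0.002, 0.003, -1.0]]
wrist_force: [0.2, -0.5, -2.2]
gripper_width: 0.679
gripper_force: 30.0
```

>>> apply_moves(
  moves=[
    [[0,0,-0.015],0],
    [[0,0,-0.018],0],
    [[0,0,-0.018],0],
    [[0,0,-0.013],0],
    [[0,0,-0.007],0],
  ],
)

```text
time_s: 6.5
tcp_pos: [0.4579, 0.2565, 0.2352]
ee_rot: [[0.095, -0.996, 0.003], [-0.996, -0.095, 0.002], [-0.002, -0.003, -1.0]]
wrist_force: [0.5, -0.6, -1.8]
gripper_width: 0.682
gripper_force: 30.0
```

>>> apply_moves(
  moves=[
    [[0.01,0,0],0],
    [[0.02,-0.001,0],0],
    [[0.03,-0.001,0],0],
    [[0.034,-0.001,0],0],
    [[0.034,-0.001,0],0],
  ],
)

```text
time_s: 6.92
tcp_pos: [0.4723, 0.127, 0.2315]
ee_rot: [[0.095, -0.995, -0.002], [-0.995, -0.095, -0.001], [0.001, 0.002, -1.0]]
wrist_force: [0.9, -0.4, -1.7]
gripper_width: 0.684
gripper_force: 30.0
```

>>> apply_moves(
  moves=[
    [[0.034,-0.001,0],0],
    [[0.034,-0.001,0],0],
    [[0.034,-0.001,0],0],
    [[0.034,-0.001,0],0],
    [[0.03,-0.001,0],0],
  ],
)

```text
time_s: 7.33
tcp_pos: [0.4927, -0.0384, 0.2316]
ee_rot: [[0.094, -0.996, -0.002], [-0.996, -0.094, -0.0], [0.0, 0.002, -1.0]]
wrist_force: [0.9, 0.5, -2.3]
gripper_width: 0.679
gripper_force: 30.0
```

>>> apply_moves(
  moves=[
    [[0.025,0,0],0],
    [[0.018,0,0],0],
    [[0.01,0,0],0],
    [[0,0,0],0],
    [[0,0,0],0],
  ],
)

```text
time_s: 7.75
tcp_pos: [0.4983, -0.0889, 0.2318]
ee_rot: [[0.093, -0.996, -0.002], [-0.996, -0.093, 0.0], [-0.0, 0.002, -1.0]]
wrist_force: [-0.4, -0.5, -2.0]
gripper_width: 0.683
gripper_force: 30.0
```

>>> apply_moves(
  moves=[
    [[0,0,0.01],0],
    [[0,0,0.02],0],
    [[0,0,0.025],0],
    [[0,0,0.02],0],
    [[0,0,0.01],0],
  ],
)

```text
time_s: 8.17
tcp_pos: [0.4968, -0.0875, 0.1443]
ee_rot: [[0.095, -0.995, -0.006], [-0.995, -0.095, 0.0], [-0.001, 0.006, -1.0]]
wrist_force: [-0.3, 0.9, -2.3]
gripper_width: 0.681
gripper_force: 30.0
```

>>> apply_moves(
  moves=[
    [[0,0,0.004],0],
    [[0,0,0.003],0],
    [[0,0,0.001],0],
    [[0,0,0],0],
    [[0,0,0],0],
  ],
)

```text
time_s: 8.58
tcp_pos: [0.4998, -0.0885, 0.1406]
ee_rot: [[0.095, -0.996, 0.002], [-0.996, -0.095, 0.0], [0.0, -0.002, -1.0]]
wrist_force: [-0.4, -0.1, -1.0]
gripper_width: 0.681
gripper_force: 30.0
```

>>> apply_moves(
  moves=[
    [[0,0,0.001],0],
    [[0,0,0],0],
    [[0,0,0],0],
  ],
)

```text
time_s: 8.83
tcp_pos: [0.4991, -0.0886, 0.1389]
ee_rot: [[0.094, -0.996, 0.001], [-0.996, -0.094, 0.0], [-0.0, -0.001, -1.0]]
wrist_force: [0.5, -0.7, -1.7]
gripper_width: 0.681
gripper_force: 30.0
```

>>> apply_moves(
  moves=[
    [[0,0,0.001],0],
    [[0,0,0],0],
    [[0,0,0],0],
  ],
)

```text
time_s: 9.08
tcp_pos: [0.499, -0.0886, 0.1375]
ee_rot: [[0.094, -0.996, -0.0], [-0.996, -0.094, -0.0], [0.0, 0.0, -1.0]]
wrist_force: [-0.2, -1.0, -2.2]
gripper_width: 0.679
gripper_force: 30.0
```

>>> apply_moves(
  moves=[
    [[0,0,0.001],0],
    [[0,0,0],0],
    [[0,0,0],0],
  ],
)

```text
time_s: 9.33
tcp_pos: [0.499, -0.0886, 0.1364]
ee_rot: [[0.094, -0.996, -0.0], [-0.996, -0.094, -0.0], [-0.0, 0.0, -1.0]]
wrist_force: [-0.0, -0.1, -1.7]
gripper_width: 0.68
gripper_force: 30.0
```

>>> apply_moves(
  moves=[
    [[0,0,0.0006],0],
    [[0,0,0],0],
    [[0,0,0],0],
  ],
)

```text
time_s: 9.58
tcp_pos: [0.4991, -0.0886, 0.1362]
ee_rot: [[0.095, -0.996, 0.0], [-0.996, -0.095, -0.0], [0.0, -0.0, -1.0]]
wrist_force: [-0.9, 0.5, 1.0]
gripper_width: 0.681
gripper_force: 30.0
```

>>> apply_moves(
  moves=[
    [[0,0,0.0006],0],
    [[0,0,0],0],
    [[0,0,0],0],
  ],
)

```text
time_s: 9.83
tcp_pos: [0.4992, -0.0887, 0.1361]
ee_rot: [[0.095, -0.995, 0.001], [-0.995, -0.095, -0.0], [0.0, -0.001, -1.0]]
wrist_force: [-1.0, -0.2, 5.1]
gripper_width: 0.682
gripper_force: 30.0
```

>>> apply_moves(
  moves=[
    [[0,0,0],0],
    [[0,0,0],0],
    [[0,0,0],0],
    [[0,0,0],0],
    [[0,0,-0.01],0],
  ],
  hand=0.087,
)

```text
time_s: 10.25
tcp_pos: [0.4975, -0.0885, 0.1436]
ee_rot: [[0.094, -0.996, -0.005], [-0.996, -0.094, 0.0], [-0.001, 0.005, -1.0]]
wrist_force: [0.1, 0.8, -0.8]
gripper_width: 0.958
gripper_force: 0.0
```

>>> apply_moves(
  moves=[
    [[0,0,-0.016],0],
    [[0,0,-0.016],0],
    [[0,0,-0.016],0],
    [[0,0,-0.016],0],
    [[0,0,-0.016],0],
  ],
)

```text
time_s: 10.67
tcp_pos: [0.499, -0.0886, 0.2269]
ee_rot: [[0.094, -0.996, 0.001], [-0.996, -0.094, 0.0], [0.0, -0.001, -1.0]]
wrist_force: [0.1, -0.6, -0.4]
gripper_width: 0.999
gripper_force: 0.0
```

>>> apply_moves(
  moves=[
    [[-0.03,0.001,0],0],
    [[-0.035,0.001,0],0],
    [[-0.035,0.001,0],0],
    [[-0.035,0.001,0],0],
    [[-0.035,0.001,0],0],
  ],
)

```text
time_s: 11.08
tcp_pos: [0.4777, 0.0816, 0.2263]
ee_rot: [[0.094, -0.996, 0.001], [-0.996, -0.094, 0.001], [-0.0, -0.001, -1.0]]
wrist_force: [0.1, 0.4, -0.2]
gripper_width: 1.003
gripper_force: 0.0
```

>>> apply_moves(
  moves=[
    [[-0.035,0.001,0],0],
    [[-0.035,0.001,0],0],
    [[-0.035,0.001,0],0],
    [[-0.035,0.001,0],0],
    [[-0.035,0.001,0],0],
  ],
)

```text
time_s: 11.5
tcp_pos: [0.456, 0.2557, 0.2263]
ee_rot: [[0.095, -0.995, 0.001], [-0.995, -0.095, 0.001], [-0.001, -0.001, -1.0]]
wrist_force: [0.9, -0.1, -0.0]
gripper_width: 1.001
gripper_force: 0.0
```

>>> apply_moves(
  moves=[
    [[-0.035,0,0],0],
    [[-0.025,0,0],0],
    [[-0.01,0,0],0],
    [[0,0,0],0],
    [[0,0,0],0],
  ],
)

```text
time_s: 11.92
tcp_pos: [0.4497, 0.3234, 0.2254]
ee_rot: [[0.095, -0.995, -0.0], [-0.995, -0.095, -0.001], [0.0, 0.0, -1.0]]
wrist_force: [-0.7, 0.5, 0.5]
gripper_width: 1.0
gripper_force: 0.0
```

```bash
python3 - <<'E'
from fit import *
from station import r,imaging,models
t=imaging.capture('top');s=imaging.capture('side')
print(r.sense()['tcp_pos'])
Z=np.zeros((480,640),bool)
for p,v in((t,'top'),(s,'side')):
    for n in('tube','glue'):
        for q in models.cut_out(p,n)[:2]:
            print(v,n,round(q['confidence'],2),np.round(np.array(q['extent'])*[640,480,640,480]).tolist(),fit([(p,q['region'],Z)],n,(.499,-.0886) if n=='tube' else (.45,.324),.003 if n=='tube' else .01))
b=s['frame'][70:310,225:425]
cv2.imwrite('pics/g2.png',cv2.resize(b,None,fx=2.4,fy=2.4,interpolation=2))
E
```

```text
[0.44991491 0.32242151 0.22555007]
top tube 0.59 [335.0, 253.0, 33.0, 40.0] (array([ 0.49911343, -0.08987562]), np.float64(0.04386347532272339))
top glue 0.59 [131.0, 279.0, 45.0, 27.0] (array([0.44895247, 0.32336154]), np.float64(0.07887804508209229))
top glue 0.59 [125.0, 244.0, 73.0, 36.0] (array([0.51571311, 0.32125726]), np.float64(0.5519808530807495))
side tube 0.63 [273.0, 210.0, 31.0, 71.0] (array([ 0.49983158, -0.09013695]), np.float64(0.029782772064208984))
side glue 0.92 [250.0, 110.0, 26.0, 55.0] (array([0.44936517, 0.32330118]), np.float64(0.049614906311035156))
```

View pics/g2.png

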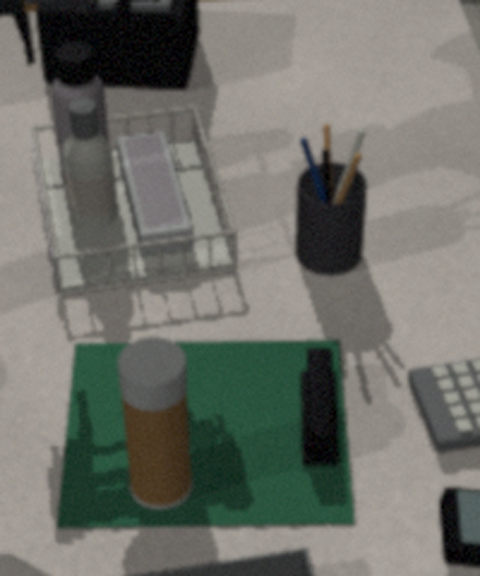

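The tube stands upright on the mat at about (160,430) in the crop. The fitted glue position is within 1 mm of the TCP, so I descend and grip.

>>> apply_moves(
  moves=[
    [[0,0,0.02],0],
    [[0,0,0.025],0],
    [[0,0,0.025],0],
    [[0,0,0.02],0],
    [[0,0,0.0095],0],
  ],
)

```text
time_s: 12.63
tcp_pos: [0.4488, 0.3218, 0.1232]
ee_rot: [[0.093, -0.996, -0.003], [-0.996, -0.093, -0.003], [0.003, 0.004, -1.0]]
wrist_force: [0.1, 0.5, 1.1]
gripper_width: 1.001
gripper_force: 0.0
```

>>> apply_moves(
  moves=[
    [[0,0,0],0],
    [[0,0,0],0],
    [[0,0,0],0],
    [[0,0,0],0],
    [[0,0,0],0],
  ],
  hand=0.0,
)

```text
time_s: 13.05
tcp_pos: [0.4504, 0.3242, 0.1272]
ee_rot: [[0.094, -0.996, 0.002], [-0.996, -0.094, 0.002], [-0.002, -0.002, -1.0]]
wrist_force: [0.6, 0.0, -0.5]
gripper_width: 0.709
gripper_force: 0.0
```

>>> apply_moves(
  moves=[
    [[0,0,0],0],
    [[0,0,0],0],
    [[0,0,0],0],
    [[0,0,0],0],
    [[0,0,0],0],
  ],
)

```text
time_s: 13.47
tcp_pos: [0.4499, 0.3237, 0.1259]
ee_rot: [[0.095, -0.996, 0.0], [-0.996, -0.095, 0.0], [-0.0, -0.0, -1.0]]
wrist_force: [1.8, 0.3, 0.2]
gripper_width: 0.336
gripper_force: 30.0
```

>>> apply_moves(
  moves=[
    [[0,0,0],0],
    [[0,0,0],0],
    [[0,0,0],0],
    [[0,0,-0.003],0],
    [[0,0,-0.007],0],
  ],
)

```text
time_s: 13.88
tcp_pos: [0.4488, 0.3226, 0.1345]
ee_rot: [[0.094, -0.996, -0.003], [-0.996, -0.094, -0.003], [0.002, 0.003, -1.0]]
wrist_force: [0.5, 0.8, -2.9]
gripper_width: 0.339
gripper_force: 30.0
```

>>> apply_moves(
  moves=[
    [[0,0,-0.015],0],
    [[0,0,-0.02],0],
    [[0,0,-0.02],0],
    [[0,0,-0.016],0],
    [[0,0,-0.009],0],
  ],
)

```text
time_s: 14.3
tcp_pos: [0.4503, 0.3241, 0.2182]
ee_rot: [[0.095, -0.996, 0.002], [-0.996, -0.095, 0.002], [-0.002, -0.002, -1.0]]
wrist_force: [0.7, 1.2, -2.2]
gripper_width: 0.337
gripper_force: 30.0
```

>>> apply_moves(
  moves=[
    [[0.01,-0.001,0],0],
    [[0.02,-0.001,0],0],
    [[0.03,-0.002,0],0],
    [[0.034,-0.002,0],0],
    [[0.034,-0.002,0],0],
  ],
)

```text
time_s: 14.72
tcp_pos: [0.4688, 0.1948, 0.2143]
ee_rot: [[0.095, -0.995, -0.003], [-0.995, -0.095, -0.002], [0.001, 0.003, -1.0]]
wrist_force: [-0.1, -0.1, -2.0]
gripper_width: 0.336
gripper_force: 30.0
```

>>> apply_moves(
  moves=[
    [[0.034,-0.002,0],0],
    [[0.034,-0.002,0],0],
    [[0.034,-0.002,0],0],
    [[0.034,-0.002,0],0],
    [[0.03,-0.001,0],0],
  ],
)

```text
time_s: 15.13
tcp_pos: [0.4932, 0.0298, 0.2145]
ee_rot: [[0.093, -0.996, -0.003], [-0.996, -0.093, -0.001], [0.0, 0.003, -1.0]]
wrist_force: [0.5, 0.4, -2.3]
gripper_width: 0.336
gripper_force: 30.0
```

>>> apply_moves(
  moves=[
    [[0.0237,-0.001,0],0],
    [[0.015,0,0],0],
    [[0.008,0,0],0],
    [[0,0,0],0],
    [[0,0,0],0],
  ],
)

```text
time_s: 15.55
tcp_pos: [0.4994, -0.014, 0.2151]
ee_rot: [[0.093, -0.996, -0.001], [-0.996, -0.093, 0.0], [-0.0, 0.001, -1.0]]
wrist_force: [-0.5, 0.4, -2.8]
gripper_width: 0.336
gripper_force: 30.0
```

>>> apply_moves(
  moves=[
    [[0,0,0.01],0],
    [[0,0,0.022],0],
    [[0,0,0.026],0],
    [[0,0,0.022],0],
    [[0,0,0.01],0],
  ],
)

```text
time_s: 15.97
tcp_pos: [0.4974, -0.0131, 0.1221]
ee_rot: [[0.095, -0.995, -0.006], [-0.995, -0.095, -0.001], [-0.0, 0.006, -1.0]]
wrist_force: [-1.2, 0.5, -3.3]
gripper_width: 0.336
gripper_force: 30.0
```

>>> apply_moves(
  moves=[
    [[0,0,0.003],0],
    [[0,0,0.002],0],
    [[0,0,0],0],
    [[0,0,0],0],
    [[0,0,0],0],
  ],
)

```text
time_s: 16.38
tcp_pos: [0.5006, -0.0135, 0.1218]
ee_rot: [[0.095, -0.995, 0.002], [-0.995, -0.095, 0.001], [-0.0, -0.002, -1.0]]
wrist_force: [-0.0, 0.0, -2.2]
gripper_width: 0.339
gripper_force: 30.0
```

Contact is expected near z 0.119.

>>> apply_moves(
  moves=[
    [[0,0,0.001],0],
    [[0,0,0],0],
    [[0,0,0],0],
  ],
)

```text
time_s: 16.63
tcp_pos: [0.5001, -0.0139, 0.1202]
ee_rot: [[0.094, -0.996, 0.001], [-0.996, -0.094, 0.0], [-0.0, -0.001, -1.0]]
wrist_force: [-1.1, 0.2, -2.2]
gripper_width: 0.337
gripper_force: 30.0
```

>>> apply_moves(
  moves=[
    [[0,0,0.0007],0],
    [[0,0,0],0],
    [[0,0,0],0],
  ],
)

```text
time_s: 16.88
tcp_pos: [0.4999, -0.0139, 0.1191]
ee_rot: [[0.094, -0.996, -0.0], [-0.996, -0.094, -0.0], [0.0, 0.0, -1.0]]
wrist_force: [-0.7, -0.0, -3.6]
gripper_width: 0.336
gripper_force: 30.0
```

>>> apply_moves(
  moves=[
    [[0,0,0.0006],0],
    [[0,0,0],0],
    [[0,0,0],0],
  ],
)

```text
time_s: 17.13
tcp_pos: [0.5002, -0.0138, 0.1189]
ee_rot: [[0.095, -0.996, 0.001], [-0.996, -0.095, -0.0], [0.0, -0.001, -1.0]]
wrist_force: [-0.8, -0.5, 0.6]
gripper_width: 0.337
gripper_force: 30.0
```

>>> apply_moves(
  moves=[
    [[0,0,0],0],
    [[0,0,0],0],
    [[0,0,0],0],
    [[0,0,0],0],
    [[0,0,0],0],
  ],
  hand=0.087,
)

```text
time_s: 17.55
tcp_pos: [0.5001, -0.0138, 0.1186]
ee_rot: [[0.095, -0.996, 0.0], [-0.996, -0.095, 0.0], [-0.0, -0.0, -1.0]]
wrist_force: [-0.4, 0.3, 0.3]
gripper_width: 0.628
gripper_force: 0.0
```

>>> apply_moves(
  moves=[
    [[0,0,0],0],
    [[0,0,0],0],
    [[0,0,-0.015],0],
    [[0,0,-0.025],0],
    [[0,0,-0.025],0],
  ],
)

```text
time_s: 17.97
tcp_pos: [0.4993, -0.0141, 0.1836]
ee_rot: [[0.094, -0.996, -0.003], [-0.996, -0.094, -0.001], [0.001, 0.003, -1.0]]
wrist_force: [1.1, -0.2, -0.1]
gripper_width: 0.969
gripper_force: 0.0
```

>>> apply_moves(
  moves=[
    [[0,0,-0.025],0],
    [[0,0,-0.015],0],
    [[-0.0356,0.0015,0],0],
    [[-0.0375,0.0015,0],0],
    [[-0.0375,0.0015,0],0],
  ],
)

```text
time_s: 18.38
tcp_pos: [0.4848, 0.0966, 0.2241]
ee_rot: [[0.092, -0.996, 0.001], [-0.996, -0.092, 0.001], [-0.001, -0.001, -1.0]]
wrist_force: [0.7, 0.8, 0.2]
gripper_width: 0.999
gripper_force: 0.0
```

>>> apply_moves(
  moves=[
    [[-0.0375,0.0015,0],0],
    [[-0.0375,0.0015,0],0],
    [[-0.0375,0.0015,0],0],
    [[-0.0375,0.0015,0],0],
    [[-0.0375,0.0015,0],0],
  ],
)

```text
time_s: 18.8
tcp_pos: [0.4592, 0.2835, 0.2237]
ee_rot: [[0.095, -0.996, 0.0], [-0.996, -0.095, 0.0], [-0.0, -0.0, -1.0]]
wrist_force: [1.2, 0.1, 0.7]
gripper_width: 1.0
gripper_force: 0.0
```

>>> apply_moves(
  moves=[
    [[-0.0375,0.0015,0],0],
    [[-0.0375,0.0015,0],0],
    [[-0.0375,0.0015,0],0],
    [[0,0,0],0],
    [[0,0,0],0],
  ],
)

```text
time_s: 19.22
tcp_pos: [0.444, 0.395, 0.2226]
ee_rot: [[0.097, -0.995, -0.001], [-0.995, -0.097, -0.001], [0.001, 0.001, -1.0]]
wrist_force: [-0.5, -1.3, 0.1]
gripper_width: 1.003
gripper_force: 0.0
```

```bash
python3 - <<'E'
from fit import *
from station import r,imaging,models
t=imaging.capture('top');s=imaging.capture('side')
print(r.sense()['tcp_pos'])
Z=np.zeros((480,640),bool)
X={'tube':(.499,-.0886,.003),'glue':(.5,-.0138,.003),'flask':(.4443,.393,.01)}
for p,v in((t,'top'),(s,'side')):
    for n in X:
        for q in models.cut_out(p,n)[:1]:
            print(v,n,round(q['confidence'],2),np.round(np.array(q['extent'])*[640,480,640,480]).tolist(),fit([(p,q['region'],Z)],n,X[n][:2],X[n][2]))
E
```

```text
[0.44454212 0.39285876 0.22319622]
top tube 0.63 [336.0, 251.0, 36.0, 41.0] (array([ 0.49982624, -0.0895415 ]), np.float64(0.05879241228103638))
top glue 0.97 [300.0, 259.0, 29.0, 29.0] (array([ 0.49967454, -0.0145275 ]), np.float64(0.06656414270401001))
top flask 0.72 [92.0, 275.0, 47.0, 35.0] (array([0.44481011, 0.39321321]), np.float64(0.08554089069366455))
side tube 0.56 [275.0, 212.0, 30.0, 68.0] (array([ 0.50024606, -0.08983394]), np.float64(0.03270411491394043))
side glue 0.52 [281.0, 198.0, 15.0, 14.0] (array([ 0.4997323 , -0.00832533]), np.float64(0.8670849204063416))
side flask 0.63 [246.0, 89.0, 27.0, 62.0] (array([0.44428041, 0.39294864]), np.float64(0.05910956859588623))
```

>>> apply_moves(
  moves=[
    [[0,0,0.02],0],
    [[0,0,0.025],0],
    [[0,0,0.0195],0],
    [[0,0,0.01],0],
    [[0,0,0],0],
  ],
)

```text
time_s: 20.03
tcp_pos: [0.444, 0.3918, 0.1466]
ee_rot: [[0.094, -0.996, -0.003], [-0.996, -0.094, -0.004], [0.004, 0.004, -1.0]]
wrist_force: [-0.1, 0.4, 0.3]
gripper_width: 1.0
gripper_force: 0.0
```

>>> apply_moves(
  moves=[
    [[0,0,0],0],
    [[0,0,0],0],
    [[0,0,0],0],
    [[0,0,0],0],
    [[0,0,0],0],
  ],
  hand=0.0,
)

```text
time_s: 20.45
tcp_pos: [0.445, 0.3937, 0.15]
ee_rot: [[0.094, -0.996, 0.001], [-0.996, -0.094, 0.001], [-0.001, -0.001, -1.0]]
wrist_force: [-0.1, -0.0, -0.6]
gripper_width: 0.707
gripper_force: 0.0
```

>>> apply_moves(
  moves=[
    [[0,0,0],0],
    [[0,0,0],0],
    [[0,0,0],0],
    [[0,0,0],0],
    [[0,0,0],0],
  ],
)

```text
time_s: 20.87
tcp_pos: [0.4449, 0.3935, 0.1492]
ee_rot: [[0.094, -0.996, 0.0], [-0.996, -0.094, 0.0], [-0.0, -0.0, -1.0]]
wrist_force: [0.7, -0.1, 1.8]
gripper_width: 0.498
gripper_force: 30.0
```

>>> apply_moves(
  moves=[
    [[0,0,0],0],
    [[0,0,0],0],
    [[0,0,0],0],
    [[0,0,-0.003],0],
    [[0,0,-0.007],0],
  ],
)

```text
time_s: 21.28
tcp_pos: [0.4436, 0.3922, 0.1573]
ee_rot: [[0.094, -0.996, -0.004], [-0.996, -0.094, -0.003], [0.003, 0.004, -1.0]]
wrist_force: [0.8, -0.4, -3.1]
gripper_width: 0.502
gripper_force: 30.0
```

>>> apply_moves(
  moves=[
    [[0,0,-0.015],0],
    [[0,0,-0.02],0],
    [[0,0,-0.02],0],
    [[0,0,-0.016],0],
    [[0,0,-0.009],0],
  ],
)

```text
time_s: 21.7
tcp_pos: [0.4451, 0.3937, 0.2412]
ee_rot: [[0.095, -0.996, 0.002], [-0.996, -0.095, 0.002], [-0.002, -0.002, -1.0]]
wrist_force: [0.3, 0.9, -3.3]
gripper_width: 0.498
gripper_force: 30.0
```

>>> apply_moves(
  moves=[
    [[0.01,-0.001,0],0],
    [[0.02,-0.002,0],0],
    [[0.03,-0.002,0],0],
    [[0.034,-0.003,0],0],
    [[0.034,-0.003,0],0],
  ],
)

```text
time_s: 22.12
tcp_pos: [0.4667, 0.2647, 0.2372]
ee_rot: [[0.095, -0.995, -0.003], [-0.995, -0.095, -0.002], [0.002, 0.003, -1.0]]
wrist_force: [1.3, -0.6, -3.4]
gripper_width: 0.494
gripper_force: 30.0
```

>>> apply_moves(
  moves=[
    [[0.034,-0.002,0],0],
    [[0.034,-0.002,0],0],
    [[0.034,-0.002,0],0],
    [[0.034,-0.002,0],0],
    [[0.03,-0.002,0],0],
  ],
)

```text
time_s: 22.53
tcp_pos: [0.492, 0.0997, 0.2377]
ee_rot: [[0.094, -0.996, -0.003], [-0.996, -0.094, -0.001], [0.001, 0.003, -1.0]]
wrist_force: [1.0, -0.5, -3.6]
gripper_width: 0.501
gripper_force: 30.0
```

>>> apply_moves(
  moves=[
    [[0.021,-0.001,0],0],
    [[0.013,-0.001,0],0],
    [[0.007,0,0],0],
    [[0,0,0],0],
    [[0,0,0],0],
  ],
)

```text
time_s: 22.95
tcp_pos: [0.4987, 0.0618, 0.2383]
ee_rot: [[0.094, -0.996, -0.001], [-0.996, -0.094, -0.0], [0.0, 0.001, -1.0]]
wrist_force: [-0.1, 0.4, -2.3]
gripper_width: 0.498
gripper_force: 30.0
```

>>> apply_moves(
  moves=[
    [[0,0,0.01],0],
    [[0,0,0.022],0],
    [[0,0,0.026],0],
    [[0,0,0.022],0],
    [[0,0,0.01],0],
  ],
)

```text
time_s: 23.37
tcp_pos: [0.4968, 0.0623, 0.1453]
ee_rot: [[0.095, -0.995, -0.006], [-0.995, -0.095, -0.002], [0.001, 0.007, -1.0]]
wrist_force: [-0.4, 0.6, -4.2]
gripper_width: 0.497
gripper_force: 30.0
```

>>> apply_moves(
  moves=[
    [[0,0,0.003],0],
    [[0,0,0.002],0],
    [[0,0,0.001],0],
    [[0,0,0],0],
    [[0,0,0],0],
  ],
)

```text
time_s: 23.78
tcp_pos: [0.5, 0.0624, 0.1441]
ee_rot: [[0.095, -0.996, 0.002], [-0.996, -0.095, 0.001], [-0.001, -0.002, -1.0]]
wrist_force: [-0.1, -0.1, -3.6]
gripper_width: 0.501
gripper_force: 30.0
```

>>> apply_moves(
  moves=[
    [[0,0,0],0],
    [[0,0,0],0],
  ],
)

```text
time_s: 23.95
tcp_pos: [0.4996, 0.0621, 0.1437]
ee_rot: [[0.094, -0.996, 0.001], [-0.996, -0.094, 0.001], [-0.0, -0.001, -1.0]]
wrist_force: [0.0, -0.2, -3.4]
gripper_width: 0.497
gripper_force: 30.0
```

Contact is expected near z 0.1422.

>>> apply_moves(
  moves=[
    [[0,0,0.0008],0],
    [[0,0,0],0],
    [[0,0,0],0],
  ],
)

```text
time_s: 24.2
tcp_pos: [0.4992, 0.062, 0.1423]
ee_rot: [[0.094, -0.996, -0.0], [-0.996, -0.094, -0.0], [0.0, 0.0, -1.0]]
wrist_force: [0.4, -0.2, -3.4]
gripper_width: 0.494
gripper_force: 30.0
```

>>> apply_moves(
  moves=[
    [[0,0,0.0006],0],
    [[0,0,0],0],
    [[0,0,0],0],
  ],
)

```text
time_s: 24.45
tcp_pos: [0.4995, 0.062, 0.1422]
ee_rot: [[0.095, -0.996, 0.001], [-0.996, -0.095, -0.0], [0.0, -0.0, -1.0]]
wrist_force: [-0.3, -0.1, 0.5]
gripper_width: 0.501
gripper_force: 30.0
```

>>> apply_moves(
  moves=[
    [[0,0,0.0005],0],
    [[0,0,0],0],
    [[0,0,0],0],
  ],
)

```text
time_s: 24.7
tcp_pos: [0.4996, 0.062, 0.1421]
ee_rot: [[0.095, -0.995, 0.001], [-0.995, -0.095, -0.0], [0.0, -0.001, -1.0]]
wrist_force: [-2.4, -0.4, 5.9]
gripper_width: 0.498
gripper_force: 30.0
```

>>> apply_moves(
  moves=[
    [[0,0,0],0],
    [[0,0,0],0],
    [[0,0,0],0],
    [[0,0,0],0],
    [[0,0,0],0],
  ],
  hand=0.087,
)

```text
time_s: 25.12
tcp_pos: [0.4994, 0.0621, 0.141]
ee_rot: [[0.094, -0.996, 0.0], [-0.996, -0.094, 0.0], [-0.0, -0.0, -1.0]]
wrist_force: [-0.0, -0.1, -0.1]
gripper_width: 0.789
gripper_force: 0.0
```

>>> apply_moves(
  moves=[
    [[0,0,0],0],
    [[0,0,-0.015],0],
    [[0,0,-0.025],0],
    [[0,0,-0.025],0],
    [[0,0,-0.025],0],
  ],
)

```text
time_s: 25.53
tcp_pos: [0.4991, 0.0619, 0.232]
ee_rot: [[0.094, -0.996, -0.001], [-0.996, -0.094, -0.0], [0.0, 0.001, -1.0]]
wrist_force: [0.1, 0.4, -0.5]
gripper_width: 0.991
gripper_force: 0.0
```

>>> apply_moves(
  moves=[
    [[0,0,0],0],
    [[0,0,0],0],
    [[0,0,0],0],
  ],
)

```text
time_s: 25.78
tcp_pos: [0.4987, 0.062, 0.2305]
ee_rot: [[0.094, -0.996, -0.001], [-0.996, -0.094, 0.0], [-0.0, 0.001, -1.0]]
wrist_force: [0.2, 0.6, -1.0]
gripper_width: 1.0
gripper_force: 0.0
```

```bash
python3 - <<'E'
from fit import *
from station import r,imaging,models
t=imaging.capture('top');s=imaging.capture('side')
print(r.sense()['tcp_pos'])
def box(p,v,z0,F=4):
    x,y,a=v[0]/100,v[1]/100,np.deg2rad(v[2]*10);m=np.zeros((480*F,640*F),np.uint8)
    q=[proj(p,[x+i*.03*np.cos(a)-j*.095*np.sin(a),y+i*.03*np.sin(a)+j*.095*np.cos(a),z0+k]) for i in(-1,1) for j in(-1,1) for k in(0,.034)]
    cv2.fillConvexPoly(m,np.round((cv2.convexHull(np.array(q,np.float32))+.5)*F-.5).astype(np.int32),1)
    return cv2.resize(m.astype(np.float32),(640,480),interpolation=cv2.INTER_AREA)
V=[]
for p,n in((t,'top'),(s,'side')):
    q=models.cut_out(p,'tin')[0]; g=q['region'];V.append((p,g)); print(n,round(q['confidence'],2),np.round(np.array(q['extent'])*[640,480,640,480]).tolist())
def go(V):
    f=lambda v:sum(1-np.minimum(box(p,v,.01),g).sum()/np.maximum(box(p,v,.01),g).sum() for p,g in V)
    x0=np.array([52.1,33.4,.5]);o=minimize(f,x0,method='Nelder-Mead',options=dict(initial_simplex=x0+np.array([[0,0,0],[.6,0,0],[0,.6,0],[0,0,.3]]),xatol=.01,fatol=1e-4,maxiter=150));return o.x*[.01,.01,10],o.fun/len(V)
for W in(V[:1],V[1:],V):print(go(W))
a=t['frame'][180:360,80:360];b=s['frame'][70:300,225:425]
cv2.imwrite('pics/g3.png',np.hstack([cv2.resize(a,(450,289),interpolation=2),cv2.resize(b[:,:175],(220,289),interpolation=2)]))
E
```

```text
[0.49853255 0.06178334 0.22983853]Traceback (most recent call last):
  File "<stdin>", line 12, in <module>
IndexError: list index out of range
```

```bash
cat >> fit.py <<'E'
def box(p,v,z0,F=4):
    x,y,a=v[0]/100,v[1]/100,np.deg2rad(v[2]*10);m=np.zeros((480*F,640*F),np.uint8)
    q=[proj(p,[x+i*.03*np.cos(a)-j*.095*np.sin(a),y+i*.03*np.sin(a)+j*.095*np.cos(a),z0+k]) for i in(-1,1) for j in(-1,1) for k in(0,.034)]
    cv2.fillConvexPoly(m,np.round((cv2.convexHull(np.array(q,np.float32))+.5)*F-.5).astype(np.int32),1)
    return cv2.resize(m.astype(np.float32),(640,480),interpolation=cv2.INTER_AREA)
def fitbox(V,x0,z0):
    f=lambda v:sum(1-np.minimum(box(p,v,z0),g).sum()/np.maximum(box(p,v,z0),g).sum() for p,g in V)
    x0=np.array(x0);o=minimize(f,x0,method='Nelder-Mead',options=dict(initial_simplex=x0+np.array([[0,0,0],[.6,0,0],[0,.6,0],[0,0,.3]]),xatol=.01,fatol=1e-4,maxiter=150));return np.round(o.x*[.01,.01,10],4).tolist(),round(o.fun/len(V),3)
E
python3 - <<'E'
from fit import *
from station import r,imaging,models
V=[];F={}
for n in('top','side'):
    for k in range(3):
        p=imaging.capture(n);F[n]=p['frame'];c=models.cut_out(p,'tin')
        if c:
            q=c[0];V.append((p,q['region']));print(n,round(q['confidence'],2),np.round(np.array(q['extent'])*[640,480,640,480]).tolist(),fitbox(V[-1:],[52.1,33.4,.5],.01));break
if len(V)>1: print(fitbox(V,[52.1,33.4,.5],.01))
a=F['top'][180:360,80:360];b=F['side'][70:300,225:400]
cv2.imwrite('pics/g3.png',np.hstack([cv2.resize(a,(450,289),interpolation=2),cv2.resize(b,(220,289),interpolation=2)]))
E
```

```text
side 0.64 [274.0, 133.0, 33.0, 42.0] ([0.5216, 0.3417, 3.8432], np.float64(0.305))
```

View pics/g3.png

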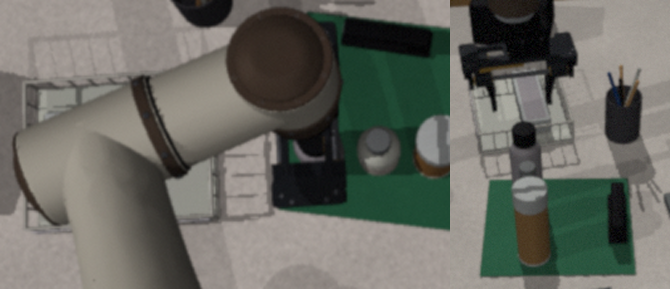

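The top view of the tin is blocked by the arm, so I go by the first measurement (0.5215, 0.335), with a side check while hovering.

>>> apply_moves(
  moves=[
    [[-0.0337,-0.0061,0],0],
    [[-0.0337,-0.0061,0],0],
    [[-0.0337,-0.0061,0],0],
    [[-0.0337,-0.0061,0],0],
    [[-0.0337,-0.0061,0],0],
  ],
  hand=0.08,
)

```text
time_s: 26.75
tcp_pos: [0.5137, 0.2342, 0.2313]
ee_rot: [[0.094, -0.996, 0.0], [-0.996, -0.094, 0.0], [-0.0, -0.0, -1.0]]
wrist_force: [0.6, -0.4, 0.6]
gripper_width: 0.922
gripper_force: 0.0
```

>>> apply_moves(
  moves=[
    [[-0.0337,-0.006,0],0],
    [[-0.0337,-0.006,0],0],
    [[-0.0337,-0.006,0],0],
    [[0,0,0.03],0],
    [[0,0,0.03],0],
  ],
)

```text
time_s: 27.17
tcp_pos: [0.5229, 0.3382, 0.1717]
ee_rot: [[0.097, -0.995, 0.004], [-0.995, -0.097, 0.004], [-0.003, -0.004, -1.0]]
wrist_force: [-0.1, -0.5, -0.7]
gripper_width: 0.915
gripper_force: 0.0
```

>>> apply_moves(
  moves=[
    [[0,0,0.03],0],
    [[0,0,0.02],0],
    [[0,0,0.01],0],
    [[0,0,0.01],0],
    [[0,0,0],0],
  ],
)

```text
time_s: 27.58
tcp_pos: [0.5217, 0.3346, 0.0996]
ee_rot: [[0.094, -0.996, -0.002], [-0.996, -0.094, -0.002], [0.002, 0.002, -1.0]]
wrist_force: [-1.0, -0.2, 0.8]
gripper_width: 0.924
gripper_force: 0.0
```

```bash
python3 - <<'E'
from fit import *
from station import r,imaging,models
print(r.sense()['tcp_pos'])
V=[];F={}
for n in('top','side'):
        p=imaging.capture(n);F[n]=p['frame']
        for q in models.cut_out(p,'tin')[:1]:
            V.append((p,q['region']));print(n,round(q['confidence'],2),np.round(np.array(q['extent'])*[640,480,640,480]).tolist(),fitbox(V[-1:],[52.1,33.4,.5],.01))
a=F['top'][200:350,70:250];b=F['side'][70:220,225:405]
cv2.imwrite('pics/g4.png',np.hstack([cv2.resize(k,(390,325),interpolation=2) for k in(a,b)]))
E
```

```text
[0.52166322 0.33456662 0.09964441]
side 0.74 [275.0, 124.0, 32.0, 54.0] ([0.5196, 0.3421, 4.309], np.float64(0.207))
```

View pics/g4.png

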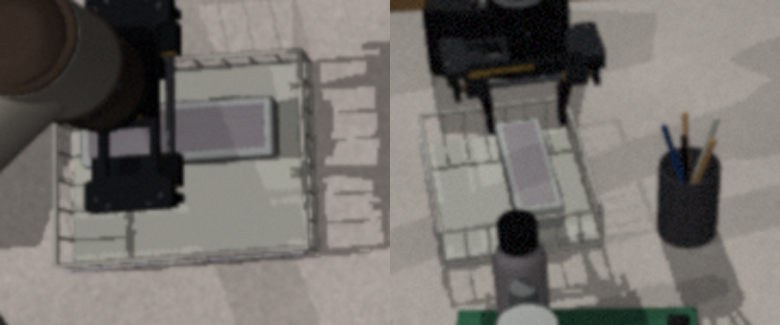

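The tin lies between the fingers: in the side crop the fingertips are at 490 and 563, and the tin's far end spans 497–545.

>>> apply_moves(
  moves=[
    [[0,0,0.02],0],
    [[0,0,0.025],0],
    [[0,0,0.02],0],
    [[0,0,0.012],0],
    [[0,0,0.005],0],
  ],
)

```text
time_s: 28.2
tcp_pos: [0.5218, 0.3346, 0.0181]
ee_rot: [[0.094, -0.996, -0.001], [-0.996, -0.094, -0.001], [0.001, 0.001, -1.0]]
wrist_force: [0.2, -1.1, -1.0]
gripper_width: 0.919
gripper_force: 0.0
```

>>> apply_moves(
  moves=[
    [[0,0,0],0],
    [[0,0,0],0],
    [[0,0,0],0],
    [[0,0,0],0],
    [[0,0,0],0],
  ],
)

```text
time_s: 28.62
tcp_pos: [0.5226, 0.3355, 0.0203]
ee_rot: [[0.095, -0.996, 0.001], [-0.996, -0.095, 0.001], [-0.001, -0.002, -1.0]]
wrist_force: [-0.1, -0.7, -0.3]
gripper_width: 0.923
gripper_force: 0.0
```

>>> apply_moves(
  moves=[
    [[0,0,0],0],
    [[0,0,0],0],
    [[0,0,0],0],
    [[0,0,0],0],
    [[0,0,0],0],
  ],
  hand=0.0,
)

```text
time_s: 29.03
tcp_pos: [0.5221, 0.335, 0.0192]
ee_rot: [[0.094, -0.996, -0.0], [-0.996, -0.094, -0.0], [0.0, 0.0, -1.0]]
wrist_force: [-0.0, 0.2, 0.5]
gripper_width: 0.686
gripper_force: 30.0
```

>>> apply_moves(
  moves=[
    [[0,0,0],0],
    [[0,0,0],0],
    [[0,0,0],0],
    [[0,0,0],0],
    [[0,0,0],0],
  ],
)

```text
time_s: 29.45
tcp_pos: [0.5221, 0.335, 0.0192]
ee_rot: [[0.094, -0.996, -0.0], [-0.996, -0.094, -0.0], [0.0, 0.0, -1.0]]
wrist_force: [-0.2, -0.8, 1.9]
gripper_width: 0.686
gripper_force: 30.0
```

>>> apply_moves(
  moves=[
    [[0,0,-0.005],0],
    [[0,0,-0.015],0],
    [[0,0,-0.03],0],
    [[0,0,-0.035],0],
    [[0,0,-0.035],0],
  ],
)

```text
time_s: 29.87
tcp_pos: [0.5215, 0.3343, 0.1395]
ee_rot: [[0.094, -0.996, -0.002], [-0.996, -0.094, -0.002], [0.002, 0.002, -1.0]]
wrist_force: [0.5, -0.5, -2.4]
gripper_width: 0.687
gripper_force: 30.0
```

>>> apply_moves(
  moves=[
    [[0,0,-0.035],0],
    [[0,0,-0.035],0],
    [[0,0,-0.02],0],
    [[0,0,-0.01],0],
    [[0,0,0],0],
  ],
)

```text
time_s: 30.28
tcp_pos: [0.5228, 0.3356, 0.2416]
ee_rot: [[0.094, -0.996, 0.003], [-0.996, -0.094, 0.003], [-0.003, -0.004, -1.0]]
wrist_force: [0.6, -0.7, -1.9]
gripper_width: 0.684
gripper_force: 30.0
```

```bash
python3 - <<'E'
from fit import *
from station import r,imaging,models
s=r.sense();print(s['tcp_pos'],s['moment'],s['wrist_force'])
F={}
for n in('top','side'):
        p=imaging.capture(n);F[n]=p['frame']
        for q in models.cut_out(p,'tin')[:1]:
            print(n,round(q['confidence'],2),np.round(np.array(q['extent'])*[640,480,640,480]).tolist(),fitbox([(p,q['region'])],[52.2,33.5,.54],.23))
cv2.imwrite('pics/g5.png',cv2.resize(F['side'][0:270,200:440],None,fx=2.2,fy=2.2,interpolation=2))
E
```

```text
[0.52276673 0.33555545 0.24160517] [ 0.10239414 -0.09731308  0.00408809] [ 0.58610456 -0.66954613 -1.91887754]
top 0.77 [64.0, 221.0, 111.0, 43.0] ([0.5226, 0.337, 5.5039], np.float64(0.482))
side 0.73 [272.0, 56.0, 33.0, 54.0] ([0.5228, 0.3352, 2.1207], np.float64(0.173))
```

View pics/g5.png

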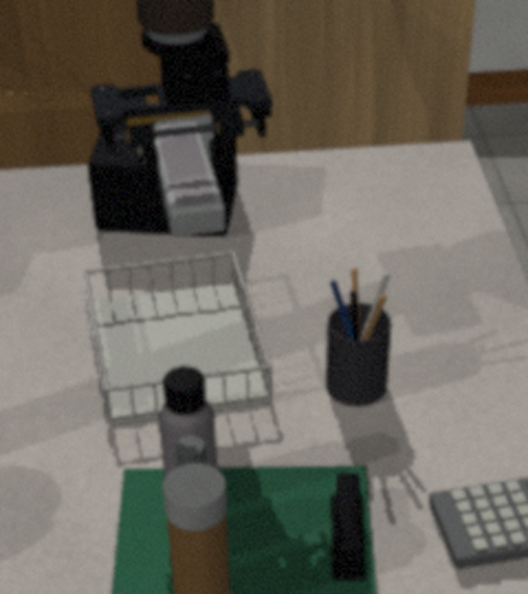

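The tin is held level between the fingers, at about (190,175) in the crop. Now I carry it over the mat to the tray.

>>> apply_moves(
  moves=[
    [[0.01,0.0021,0],0.1],
    [[0.02,0.0042,0],0.1],
    [[0.03,0.0063,0],0.1],
    [[0.035,0.0074,0],0.1],
    [[0.035,0.0074,0],0.1],
  ],
)

```text
time_s: 30.9
tcp_pos: [0.5054, 0.2011, 0.2375]
ee_rot: [[0.086, -0.996, -0.003], [-0.996, -0.086, -0.002], [0.002, 0.003, -1.0]]
wrist_force: [0.9, -0.2, -1.7]
gripper_width: 0.687
gripper_force: 30.0
```

>>> apply_moves(
  moves=[
    [[0.035,0.0074,0],0],
    [[0.035,0.0074,0],0],
    [[0.035,0.0074,0],0],
    [[0.035,0.0074,0],0],
    [[0.035,0.0074,0],0],
  ],
)

```text
time_s: 31.32
tcp_pos: [0.4831, 0.0232, 0.2382]
ee_rot: [[0.086, -0.996, -0.002], [-0.996, -0.086, -0.001], [0.001, 0.002, -1.0]]
wrist_force: [-0.0, -0.2, -1.8]
gripper_width: 0.689
gripper_force: 30.0
```

>>> apply_moves(
  moves=[
    [[0.035,0.0074,0],0],
    [[0.035,0.0074,0],0],
    [[0.035,0.0074,0],0],
    [[0.035,0.0074,0],0],
    [[0.035,0.0074,0],0],
  ],
)

```text
time_s: 31.73
tcp_pos: [0.4611, -0.1539, 0.2383]
ee_rot: [[0.086, -0.996, -0.002], [-0.996, -0.086, 0.0], [-0.0, 0.002, -1.0]]
wrist_force: [0.9, -0.5, -1.5]
gripper_width: 0.687
gripper_force: 30.0
```

>>> apply_moves(
  moves=[
    [[0.035,0.0074,0],0],
    [[0.035,0.0074,0],0],
    [[0.035,0.0074,0],0],
    [[0.035,0.0074,0],0],
    [[0.025,0.0053,0],0],
  ],
)

```text
time_s: 32.15
tcp_pos: [0.4403, -0.3219, 0.2379]
ee_rot: [[0.084, -0.996, -0.002], [-0.996, -0.084, 0.001], [-0.001, 0.002, -1.0]]
wrist_force: [0.7, -0.2, -0.8]
gripper_width: 0.689
gripper_force: 30.0
```

>>> apply_moves(
  moves=[
    [[0.015,0.0032,0],0],
    [[0.0087,0.0018,0],0],
    [[0,0,0],0],
    [[0,0,0],0],
    [[0,0,0],0],
  ],
)

```text
time_s: 32.57
tcp_pos: [0.4391, -0.3425, 0.2389]
ee_rot: [[0.087, -0.996, -0.001], [-0.996, -0.087, 0.001], [-0.001, 0.001, -1.0]]
wrist_force: [-0.6, 0.5, -1.4]
gripper_width: 0.686
gripper_force: 30.0
```

```bash
python3 - <<'E'
from fit import *
from station import r,imaging,models
print(r.sense()['tcp_pos'])
for n in('top','side'):
        p=imaging.capture(n);cv2.imwrite(f'pics/raw6{n}.png',p['frame'])
        for q in models.cut_out(p,'tin')[:1]:
            print(n,round(q['confidence'],2),np.round(np.array(q['extent'])*[640,480,640,480]).tolist(),fitbox([(p,q['region'])],[44.4,-34.4,.5],.23))
t=cv2.imread('pics/raw6top.png');s=cv2.imread('pics/raw6side.png')
cv2.imwrite('pics/g6.png',np.hstack([cv2.resize(t[170:370,380:580],(400,400),interpolation=2),cv2.resize(s[190:450,200:420],(340,400),interpolation=2)]))
E
```

```text
[ 0.4390549  -0.34252327  0.23887444]
top 0.74 [289.0, 192.0, 59.0, 23.0] ([0.444, -0.344, 5.0], np.float64(1.0))
side 0.95 [236.0, 263.0, 47.0, 84.0] ([0.4394, -0.338, 4.2746], np.float64(0.327))
```

View pics/g6.png

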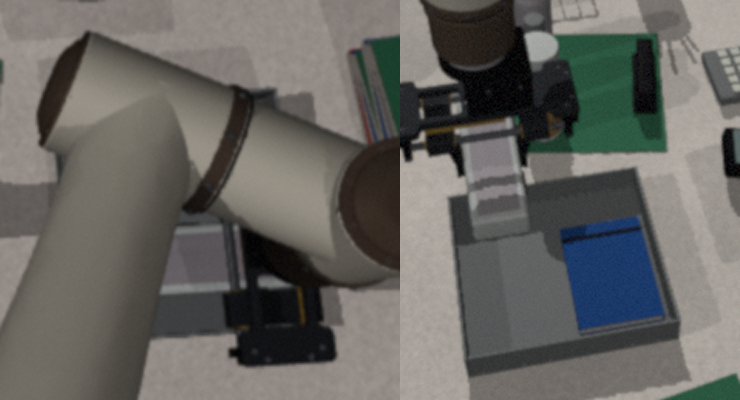

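```bash
python3 - <<'E'
from h import *
import pickle
t,s=pickle.load(open('cal.pkl','rb'))
for q in[(231.1,318.7),(352.7,300.5),(379.9,399.4),(244,425.4)]:print(np.round(onz(s,q,.045),4))
E
```

```text
[ 0.367 -0.238  0.045]
[ 0.6223 -0.219   0.045 ]
[ 0.6407 -0.4519  0.045 ]
[ 0.3912 -0.4758  0.045 ]
```

>>> apply_moves(
  moves=[
    [[0,-0.005,0.01],0],
    [[0,0,0.025],0],
    [[0,0,0.035],0],
    [[0,0,0.035],0],
    [[0,0,0.025],0],
  ],
)

```text
time_s: 33.18
tcp_pos: [0.4431, -0.3416, 0.1057]
ee_rot: [[0.086, -0.996, -0.003], [-0.996, -0.086, 0.002], [-0.002, 0.003, -1.0]]
wrist_force: [-0.9, 0.3, -2.0]
gripper_width: 0.691
gripper_force: 30.0
```

>>> apply_moves(
  moves=[
    [[0,0,0.02],0],
    [[0,0,0.01],0],
    [[0,0,0],0],
    [[0,0,0],0],
    [[0,0,0],0],
  ],
)

```text
time_s: 33.6
tcp_pos: [0.4455, -0.3435, 0.0806]
ee_rot: [[0.086, -0.996, 0.003], [-0.996, -0.086, -0.002], [0.002, -0.003, -1.0]]
wrist_force: [0.6, 0.1, -1.3]
gripper_width: 0.687
gripper_force: 30.0
```

>>> apply_moves(
  moves=[
    [[0,0,0.015],0],
    [[0,0,0.02],0],
    [[0,0,0.015],0],
    [[0,0,0.008],0],
    [[0,0,0.004],0],
  ],
)

```text
time_s: 34.02
tcp_pos: [0.4446, -0.3431, 0.0173]
ee_rot: [[0.086, -0.996, 0.001], [-0.996, -0.086, -0.0], [0.0, -0.001, -1.0]]
wrist_force: [0.7, 0.5, -1.8]
gripper_width: 0.683
gripper_force: 30.0
```

>>> apply_moves(
  moves=[
    [[0,0,0.001],0],
    [[0,0,0],0],
    [[0,0,0],0],
    [[0,0,0],0],
    [[0,0,0],0],
  ],
)

```text
time_s: 34.43
tcp_pos: [0.4447, -0.3432, 0.0169]
ee_rot: [[0.086, -0.996, 0.001], [-0.996, -0.086, -0.001], [0.001, -0.001, -1.0]]
wrist_force: [0.9, 0.2, -0.8]
gripper_width: 0.686
gripper_force: 30.0
```

>>> apply_moves(
  moves=[
    [[0,0,0.001],0],
    [[0,0,0],0],
    [[0,0,0],0],
  ],
)

```text
time_s: 34.68
tcp_pos: [0.4442, -0.343, 0.0152]
ee_rot: [[0.086, -0.996, -0.0], [-0.996, -0.086, 0.0], [-0.0, 0.0, -1.0]]
wrist_force: [0.4, -0.5, -2.0]
gripper_width: 0.687
gripper_force: 30.0
```

>>> apply_moves(
  moves=[
    [[0,0,0.001],0],
    [[0,0,0],0],
    [[0,0,0],0],
  ],
)

```text
time_s: 34.93
tcp_pos: [0.4441, -0.3429, 0.014]
ee_rot: [[0.086, -0.996, -0.0], [-0.996, -0.086, 0.0], [-0.0, 0.0, -1.0]]
wrist_force: [0.2, -0.5, -1.3]
gripper_width: 0.684
gripper_force: 30.0
```

>>> apply_moves(
  moves=[
    [[0,0,0.0006],0],
    [[0,0,0],0],
    [[0,0,0],0],
  ],
)

```text
time_s: 35.18
tcp_pos: [0.4442, -0.343, 0.0135]
ee_rot: [[0.086, -0.996, -0.0], [-0.996, -0.086, 0.0], [-0.0, 0.0, -1.0]]
wrist_force: [0.2, 0.1, -1.7]
gripper_width: 0.688
gripper_force: 30.0
```

>>> apply_moves(
  moves=[
    [[0,0,0.0006],0],
    [[0,0,0],0],
    [[0,0,0],0],
  ],
)

```text
time_s: 35.43
tcp_pos: [0.4443, -0.3431, 0.0132]
ee_rot: [[0.086, -0.996, 0.0], [-0.996, -0.086, -0.0], [0.0, -0.0, -1.0]]
wrist_force: [-0.0, -0.3, -0.1]
gripper_width: 0.686
gripper_force: 30.0
```

>>> apply_moves(
  moves=[
    [[0,0,0.0003],0],
    [[0,0,0],0],
    [[0,0,0],0],
    [[0,0,0],0],
    [[0,0,0],0],
  ],
  hand=0.074,
)

```text
time_s: 35.85
tcp_pos: [0.4443, -0.343, 0.0127]
ee_rot: [[0.086, -0.996, 0.0], [-0.996, -0.086, -0.0], [0.0, -0.0, -1.0]]
wrist_force: [0.3, 0.5, -1.0]
gripper_width: 0.841
gripper_force: 0.0
```

>>> apply_moves(
  moves=[
    [[0,0,-0.005],0],
    [[0,0,-0.015],0],
    [[0,0,-0.03],0],
    [[0,0,-0.035],0],
    [[0,0,-0.035],0],
  ],
)

```text
time_s: 36.27
tcp_pos: [0.4436, -0.3428, 0.1339]
ee_rot: [[0.086, -0.996, -0.001], [-0.996, -0.086, 0.0], [-0.001, 0.001, -1.0]]
wrist_force: [0.5, -0.4, -0.1]
gripper_width: 0.852
gripper_force: 0.0
```

>>> apply_moves(
  moves=[
    [[0,0,-0.035],0],
    [[0,0,-0.035],0],
    [[0,0,-0.03],0],
    [[-0.03625,-0.0082,0],0],
    [[-0.03625,-0.0082,0],0],
  ],
  hand=0.087,
)

```text
time_s: 36.68
tcp_pos: [0.4551, -0.27, 0.2354]
ee_rot: [[0.082, -0.997, 0.006], [-0.997, -0.082, -0.002], [0.002, -0.005, -1.0]]
wrist_force: [1.2, 1.3, -0.2]
gripper_width: 0.993
gripper_force: 0.0
```

>>> apply_moves(
  moves=[
    [[-0.03625,-0.0082,0],0],
    [[-0.03625,-0.0082,0],0],
    [[-0.03625,-0.0082,0],0],
    [[-0.03625,-0.0082,0],0],
    [[-0.03625,-0.0082,0],0],
  ],
)

```text
time_s: 37.1
tcp_pos: [0.4794, -0.0835, 0.2333]
ee_rot: [[0.086, -0.996, 0.001], [-0.996, -0.086, 0.0], [-0.0, -0.001, -1.0]]
wrist_force: [0.3, 0.8, -0.0]
gripper_width: 1.0
gripper_force: 0.0
```

>>> apply_moves(
  moves=[
    [[-0.03625,-0.0082,0],0],
    [[-0.03625,-0.0082,0],0],
    [[-0.03625,-0.0082,0],0],
    [[-0.03625,-0.0082,0],0],
    [[0,0,0],-0.5],
  ],
)

```text
time_s: 37.52
tcp_pos: [0.5009, 0.0669, 0.2331]
ee_rot: [[0.1, -0.995, 0.002], [-0.995, -0.1, 0.001], [-0.001, -0.002, -1.0]]
wrist_force: [-0.2, -0.4, 0.0]
gripper_width: 1.003
gripper_force: 0.0
```

>>> apply_moves(
  moves=[
    [[0,0,0],0],
    [[0,0,0],0],
    [[0,0,0],0],
  ],
)

```text
time_s: 37.77
tcp_pos: [0.4996, 0.0612, 0.2328]
ee_rot: [[0.093, -0.996, -0.0], [-0.996, -0.093, -0.0], [0.0, 0.0, -1.0]]
wrist_force: [0.0, -0.8, -0.4]
gripper_width: 0.996
gripper_force: 0.0
```

```bash
python3 - <<'E'
from fit import *
from station import r,imaging,models
s=r.sense();print(s['tcp_pos'],s['ee_rot'][0])
X={'tube':(.499,-.0886,.003),'glue':(.5,-.0138,.003),'flask':(.4996,.062,.003)}
Z=np.zeros((480,640),bool);F={}
for v in('top','side'):
    p=imaging.capture(v);F[v]=p['frame']
    for n in X:
        for q in models.cut_out(p,n)[:1]:
            print(v,n,round(q['confidence'],2),np.round(np.array(q['extent'])*[640,480,640,480]).tolist(),fit([(p,q['region'],Z)],n,X[n][:2],X[n][2]))
    for q in models.cut_out(p,'tin')[:1]:
        print(v,round(q['confidence'],2),np.round(np.array(q['extent'])*[640,480,640,480]).tolist(),fitbox([(p,q['region'])],[44.4,-34.4,.5],.004))
cv2.imwrite('pics/g7.png',np.hstack([cv2.resize(F['top'][170:370,380:580],(400,400),interpolation=2),cv2.resize(F['side'][190:450,200:420],(340,400),interpolation=2)]))
E
```

```text
[0.49959604 0.06116809 0.23277728] [ 9.31486023e-02 -9.95652210e-01 -1.19620975e-04]
top tube 0.95 [338.0, 254.0, 31.0, 36.0] (array([ 0.50048444, -0.09021755]), np.float64(0.04440271854400635))
top glue 0.87 [300.0, 259.0, 31.0, 29.0] (array([ 0.49978613, -0.01455586]), np.float64(0.0561068058013916))
top flask 0.78 [262.0, 265.0, 18.0, 14.0] (array([0.48075625, 0.0670625 ]), np.float64(0.7385883331298828))
top 0.59 [421.0, 287.0, 94.0, 36.0] ([0.4438, -0.3422, 5.0186], np.float64(0.047))
side tube 0.67 [274.0, 212.0, 28.0, 70.0] (array([ 0.50050119, -0.08934025]), np.float64(0.034156084060668945))
side glue 0.45 [280.0, 196.0, 16.0, 14.0] (array([0.50192915, 0.14299653]), np.float64(0.8685113191604614))
side flask 0.66 [271.0, 169.0, 28.0, 46.0] (array([0.49862844, 0.11411127]), np.float64(0.44833385944366455))
side 0.71 [252.0, 323.0, 41.0, 93.0] ([0.4439, -0.3394, 5.053], np.float64(0.053))
```

View pics/g7.png

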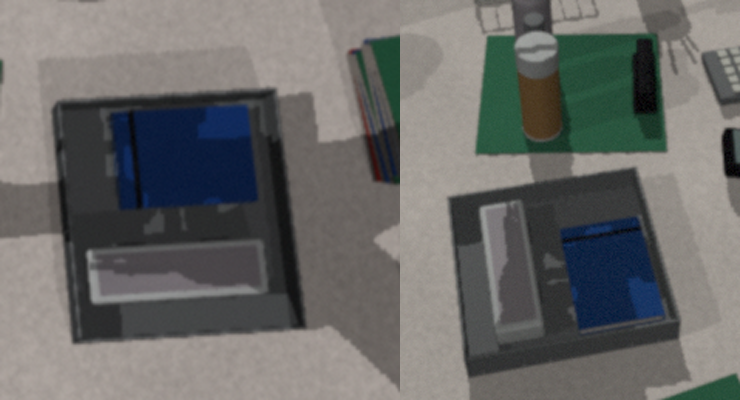

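The tin lies flat in the near half of the tray, clear of the notebook. Next the flask goes back.

>>> apply_moves(
  moves=[
    [[-0.0008,0,0.02],0],
    [[0,0,0.03],0],
    [[0,0,0.025],0],
    [[0,0,0.01],0],
    [[0,0,0.0057],0],
  ],
)

```text
time_s: 38.68
tcp_pos: [0.4991, 0.0624, 0.1405]
ee_rot: [[0.094, -0.996, -0.003], [-0.996, -0.094, -0.001], [0.001, 0.003, -1.0]]
wrist_force: [-0.1, 0.1, 1.5]
gripper_width: 1.0
gripper_force: 0.0
```

>>> apply_moves(
  moves=[
    [[0,0,0],0],
    [[0,0,0],0],
    [[0,0,0],0],
    [[0,0,0],0],
    [[0,0,0],0],
  ],
)

```text
time_s: 39.1
tcp_pos: [0.5004, 0.0631, 0.143]
ee_rot: [[0.095, -0.996, 0.002], [-0.996, -0.095, 0.001], [-0.001, -0.002, -1.0]]
wrist_force: [-0.5, -0.1, 0.1]
gripper_width: 1.002
gripper_force: 0.0
```

>>> apply_moves(
  moves=[
    [[0,0,0],0],
    [[0,0,0],0],
    [[0,0,0],0],
    [[0,0,0],0],
    [[0,0,0],0],
  ],
  hand=0.0,
)

```text
time_s: 39.52
tcp_pos: [0.4998, 0.0628, 0.142]
ee_rot: [[0.094, -0.996, -0.0], [-0.996, -0.094, -0.0], [0.0, 0.0, -1.0]]
wrist_force: [-0.3, -0.5, -1.2]
gripper_width: 0.703
gripper_force: 0.0
```

>>> apply_moves(
  moves=[
    [[0,0,0],0],
    [[0,0,0],0],
    [[0,0,0],0],
    [[0,0,0],0],
    [[0,0,0],0],
  ],
)

```text
time_s: 39.93
tcp_pos: [0.4997, 0.0628, 0.1419]
ee_rot: [[0.094, -0.996, -0.0], [-0.996, -0.094, -0.0], [0.0, 0.0, -1.0]]
wrist_force: [-0.3, 0.2, -0.2]
gripper_width: 0.496
gripper_force: 30.0
```

>>> apply_moves(
  moves=[
    [[0,0,0],0],
    [[0,0,0],0],
  ],
)

```text
time_s: 40.1
tcp_pos: [0.4997, 0.0628, 0.1419]
ee_rot: [[0.094, -0.996, -0.0], [-0.996, -0.094, -0.0], [0.0, 0.0, -1.0]]
wrist_force: [-0.3, -0.2, 0.2]
gripper_width: 0.501
gripper_force: 30.0
```

>>> apply_moves(
  moves=[
    [[0,0,-0.003],0],
    [[0,0,-0.007],0],
    [[0,0,-0.02],0],
    [[0,0,-0.03],0],
    [[0,0,-0.03],0],
  ],
)

```text
time_s: 40.52
tcp_pos: [0.499, 0.0625, 0.2324]
ee_rot: [[0.094, -0.996, -0.003], [-0.996, -0.094, -0.001], [0.001, 0.003, -1.0]]
wrist_force: [0.5, 1.1, -3.2]
gripper_width: 0.496
gripper_force: 30.0
```

>>> apply_moves(
  moves=[
    [[-0.01,0.0007,0],0],
    [[-0.02,0.0014,0],0],
    [[-0.03,0.0021,0],0],
    [[-0.034,0.0024,0],0],
    [[-0.034,0.0024,0],0],
  ],
)

```text
time_s: 40.93
tcp_pos: [0.4779, 0.1903, 0.2316]
ee_rot: [[0.093, -0.996, -0.001], [-0.996, -0.093, 0.0], [-0.0, 0.001, -1.0]]
wrist_force: [0.7, -0.7, -1.9]
gripper_width: 0.498
gripper_force: 30.0
```

>>> apply_moves(
  moves=[
    [[-0.034,0.0024,0],0],
    [[-0.034,0.0024,0],0],
    [[-0.034,0.0024,0],0],
    [[-0.034,0.0024,0],0],
    [[-0.03,0.0021,0],0],
  ],
)

```text
time_s: 41.35
tcp_pos: [0.4503, 0.3556, 0.2313]
ee_rot: [[0.095, -0.995, -0.001], [-0.995, -0.095, -0.0], [0.0, 0.001, -1.0]]
wrist_force: [0.7, -0.4, -2.5]
gripper_width: 0.497
gripper_force: 30.0
```

>>> apply_moves(
  moves=[
    [[-0.021,0.0015,0],0],
    [[-0.0129,0.001,0],0],
    [[-0.007,0.0005,0],0],
    [[0,0,0],0],
    [[0,0,0],0],
  ],
)

```text
time_s: 41.77
tcp_pos: [0.4445, 0.3931, 0.2316]
ee_rot: [[0.094, -0.996, -0.001], [-0.996, -0.094, -0.001], [0.001, 0.001, -1.0]]
wrist_force: [-0.1, -0.8, -2.4]
gripper_width: 0.5
gripper_force: 30.0
```

>>> apply_moves(
  moves=[
    [[0,0,0],0],
    [[0,0,0],0],
    [[0,0,0],0],
  ],
)

```text
time_s: 42.02
tcp_pos: [0.4449, 0.393, 0.2322]
ee_rot: [[0.093, -0.996, 0.0], [-0.996, -0.093, 0.0], [-0.0, -0.0, -1.0]]
wrist_force: [-0.2, -0.1, -4.1]
gripper_width: 0.5
gripper_force: 30.0
```

>>> apply_moves(
  moves=[
    [[-0.001,0,0.01],0],
    [[0,0,0.022],0],
    [[0,0,0.025],0],
    [[0,0,0.015],0],
    [[0,0,0.0065],0],
  ],
)

```text
time_s: 42.43
tcp_pos: [0.4432, 0.3931, 0.1499]
ee_rot: [[0.093, -0.996, -0.004], [-0.996, -0.093, -0.005], [0.004, 0.005, -1.0]]
wrist_force: [0.5, -0.1, -3.9]
gripper_width: 0.501
gripper_force: 30.0
```

>>> apply_moves(
  moves=[
    [[0,0,0.002],0],
    [[0,0,0],0],
    [[0,0,0],0],
    [[0,0,0],0],
    [[0,0,0],0],
  ],
)

```text
time_s: 42.85
tcp_pos: [0.4449, 0.3955, 0.1527]
ee_rot: [[0.095, -0.996, 0.001], [-0.996, -0.095, 0.002], [-0.002, -0.002, -1.0]]
wrist_force: [0.8, -0.5, -2.7]
gripper_width: 0.498
gripper_force: 30.0
```

>>> apply_moves(
  moves=[
    [[0,0,0.001],0],
    [[0,0,0],0],
    [[0,0,0],0],
  ],
)

```text
time_s: 43.1
tcp_pos: [0.4445, 0.395, 0.1506]
ee_rot: [[0.094, -0.996, 0.0], [-0.996, -0.094, 0.0], [-0.0, -0.0, -1.0]]
wrist_force: [1.1, -0.0, -2.5]
gripper_width: 0.499
gripper_force: 30.0
```

>>> apply_moves(
  moves=[
    [[0.0008,0,0.0005],0],
    [[0,0,0],0],
    [[0,0,0],0],
  ],
)

```text
time_s: 43.35
tcp_pos: [0.4446, 0.3941, 0.1499]
ee_rot: [[0.094, -0.996, -0.0], [-0.996, -0.094, -0.0], [0.0, 0.0, -1.0]]
wrist_force: [-0.7, -0.4, -3.5]
gripper_width: 0.498
gripper_force: 30.0
```

>>> apply_moves(
  moves=[
    [[0,0,0.0006],0],
    [[0,0,0],0],
    [[0,0,0],0],
  ],
)

```text
time_s: 43.6
tcp_pos: [0.4446, 0.3941, 0.1493]
ee_rot: [[0.094, -0.996, -0.0], [-0.996, -0.094, -0.0], [0.0, 0.0, -1.0]]
wrist_force: [-0.2, 0.1, -2.9]
gripper_width: 0.498
gripper_force: 30.0
```

>>> apply_moves(
  moves=[
    [[0,0,0.0006],0],
    [[0,0,0],0],
    [[0,0,0],0],
  ],
)

```text
time_s: 43.85
tcp_pos: [0.4447, 0.3943, 0.149]
ee_rot: [[0.094, -0.996, 0.0], [-0.996, -0.094, 0.0], [-0.0, -0.0, -1.0]]
wrist_force: [-0.6, -0.1, -2.3]
gripper_width: 0.497
gripper_force: 30.0
```

>>> apply_moves(
  moves=[
    [[0,0,0.0004],0],
    [[0,0,0],0],
    [[0,0,0],0],
  ],
)

```text
time_s: 44.1
tcp_pos: [0.4447, 0.3944, 0.1489]
ee_rot: [[0.095, -0.996, 0.001], [-0.996, -0.095, 0.001], [-0.0, -0.001, -1.0]]
wrist_force: [-0.8, 1.0, 1.4]
gripper_width: 0.498
gripper_force: 30.0
```

>>> apply_moves(
  moves=[
    [[0,0,0.0003],0],
    [[0,0,0],0],
    [[0,0,0],0],
  ],
)

```text
time_s: 44.35
tcp_pos: [0.4448, 0.3944, 0.1489]
ee_rot: [[0.095, -0.996, 0.001], [-0.996, -0.095, 0.001], [-0.001, -0.001, -1.0]]
wrist_force: [-2.3, -0.4, 5.9]
gripper_width: 0.498
gripper_force: 30.0
```

>>> apply_moves(
  moves=[
    [[0,0,0],0],
    [[0,0,0],0],
    [[0,0,0],0],
    [[0,0,0],0],
    [[0,0,0],0],
  ],
  hand=0.087,
)

```text
time_s: 44.77
tcp_pos: [0.4446, 0.3941, 0.1476]
ee_rot: [[0.094, -0.996, -0.0], [-0.996, -0.094, -0.0], [0.0, 0.0, -1.0]]
wrist_force: [-0.7, -0.3, -0.7]
gripper_width: 0.791
gripper_force: 0.0
```

>>> apply_moves(
  moves=[
    [[0,0,0],0],
    [[0,0,-0.015],0],
    [[0,0,-0.02],0],
    [[0,0,-0.02],0],
    [[0,0,-0.02],0],
  ],
)

```text
time_s: 45.18
tcp_pos: [0.4446, 0.3941, 0.2237]
ee_rot: [[0.094, -0.996, -0.0], [-0.996, -0.094, -0.001], [0.0, 0.0, -1.0]]
wrist_force: [0.5, -0.5, 0.1]
gripper_width: 0.994
gripper_force: 0.0
```

>>> apply_moves(
  moves=[
    [[0.0374,-0.0015,0],0],
    [[0.0374,-0.0015,0],0],
    [[0.0374,-0.0015,0],0],
    [[0.0374,-0.0015,0],0],
    [[0.0374,-0.0015,0],0],
  ],
)

```text
time_s: 45.6
tcp_pos: [0.4696, 0.2071, 0.2231]
ee_rot: [[0.095, -0.995, 0.0], [-0.995, -0.095, 0.0], [-0.0, -0.0, -1.0]]
wrist_force: [1.6, -0.2, 0.3]
gripper_width: 0.999
gripper_force: 0.0
```

>>> apply_moves(
  moves=[
    [[0.0374,-0.0015,0],0],
    [[0.0374,-0.0015,0],0],
    [[0.0374,-0.0015,0],0],
    [[0.0374,-0.0015,0],0],
    [[0.0374,-0.0015,0],0],
  ],
)

```text
time_s: 46.02
tcp_pos: [0.4948, 0.0215, 0.2233]
ee_rot: [[0.095, -0.995, 0.001], [-0.995, -0.095, 0.0], [-0.0, -0.001, -1.0]]
wrist_force: [1.0, -0.2, 0.7]
gripper_width: 1.001
gripper_force: 0.0
```

>>> apply_moves(
  moves=[
    [[0.0374,-0.0015,0],0],
    [[0,0,0],0],
    [[0,0,0],0],
    [[0,0,0],0],
    [[0,0,0],0],
  ],
)

```text
time_s: 46.43
tcp_pos: [0.4999, -0.013, 0.2231]
ee_rot: [[0.096, -0.995, 0.0], [-0.995, -0.096, 0.0], [-0.0, -0.0, -1.0]]
wrist_force: [0.2, -0.3, 0.3]
gripper_width: 1.0
gripper_force: 0.0
```

```bash
python3 - <<'E'
from fit import *
from station import r,imaging,models
s=r.sense();print(s['tcp_pos'],s['ee_rot'][0])
X={'tube':(.499,-.0886,.003),'glue':(.5,-.0138,.003),'flask':(.4445,.393,.01)}
Z=np.zeros((480,640),bool)
for v in('top','side'):
    p=imaging.capture(v)
    for n in X:
        for q in models.cut_out(p,n)[:1]:
            print(v,n,round(q['confidence'],2),np.round(np.array(q['extent'])*[640,480,640,480]).tolist(),fit([(p,q['region'],Z)],n,X[n][:2],X[n][2]))
E
```

```text
[ 0.49987896 -0.01304459  0.22306041] [ 9.55289708e-02 -9.95426641e-01  1.36927014e-04]
top tube 0.72 [335.0, 252.0, 34.0, 39.0] (array([ 0.49915362, -0.08942229]), np.float64(0.07384669780731201))
top glue 0.64 [301.0, 269.0, 29.0, 10.0] (array([ 0.49023607, -0.00989805]), np.float64(0.6401894688606262))
top flask 0.77 [88.0, 279.0, 50.0, 31.0] (array([0.44374819, 0.39351835]), np.float64(0.043291568756103516))
side tube 0.82 [275.0, 212.0, 29.0, 71.0] (array([ 0.49994021, -0.08927444]), np.float64(0.02898406982421875))
side glue 0.57 [281.0, 196.0, 14.0, 17.0] (array([ 0.499677  , -0.00537971]), np.float64(0.8713812828063965))
side flask 0.58 [248.0, 88.0, 23.0, 50.0] (array([0.44253995, 0.43218059]), np.float64(0.5008807182312012))
```

>>> apply_moves(
  moves=[
    [[0,0,0.02],0],
    [[0,0,0.03],0],
    [[0,0,0.03],0],
    [[0,0,0.0182],0],
    [[0,0,0.006],0],
  ],
)

```text
time_s: 47.25
tcp_pos: [0.4977, -0.0141, 0.1158]
ee_rot: [[0.094, -0.996, -0.006], [-0.996, -0.094, -0.001], [0.001, 0.006, -1.0]]
wrist_force: [-0.3, 0.7, -0.7]
gripper_width: 0.999
gripper_force: 0.0
```

>>> apply_moves(
  moves=[
    [[0,0,0],0],
    [[0,0,0],0],
    [[0,0,0],0],
    [[0,0,0],0],
    [[0,0,0],0],
  ],
)

```text
time_s: 47.67
tcp_pos: [0.5006, -0.0136, 0.1201]
ee_rot: [[0.095, -0.996, 0.003], [-0.996, -0.095, 0.001], [-0.0, -0.003, -1.0]]
wrist_force: [0.1, 0.2, 0.1]
gripper_width: 1.004
gripper_force: 0.0
```

>>> apply_moves(
  moves=[
    [[0,0,0],0],
    [[0,0,0],0],
    [[0,0,0],0],
    [[0,0,0],0],
    [[0,0,0],0],
  ],
  hand=0.0,
)

```text
time_s: 48.08
tcp_pos: [0.4998, -0.0138, 0.1188]
ee_rot: [[0.094, -0.996, -0.0], [-0.996, -0.094, -0.0], [0.0, 0.0, -1.0]]
wrist_force: [-0.1, -0.8, 0.1]
gripper_width: 0.707
gripper_force: 0.0
```

>>> apply_moves(
  moves=[
    [[0,0,0],0],
    [[0,0,0],0],
    [[0,0,0],0],
    [[0,0,0],0],
    [[0,0,0],0],
  ],
)

```text
time_s: 48.5
tcp_pos: [0.4999, -0.0138, 0.1188]
ee_rot: [[0.094, -0.996, 0.0], [-0.996, -0.094, 0.0], [-0.0, -0.0, -1.0]]
wrist_force: [-0.2, -0.8, -0.2]
gripper_width: 0.338
gripper_force: 30.0
```

>>> apply_moves(
  moves=[
    [[0,0,0],0],
    [[0,0,0],0],
    [[0,0,0],0],
  ],
)

```text
time_s: 48.75
tcp_pos: [0.5, -0.0138, 0.1188]
ee_rot: [[0.094, -0.996, 0.0], [-0.996, -0.094, 0.0], [-0.0, -0.0, -1.0]]
wrist_force: [0.5, -0.2, -0.2]
gripper_width: 0.338
gripper_force: 30.0
```

>>> apply_moves(
  moves=[
    [[0,0,-0.003],0],
    [[0,0,-0.007],0],
    [[0,0,-0.02],0],
    [[0,0,-0.03],0],
    [[0,0,-0.03],0],
  ],
)

```text
time_s: 49.17
tcp_pos: [0.4988, -0.0141, 0.2093]
ee_rot: [[0.094, -0.996, -0.003], [-0.996, -0.094, -0.001], [0.0, 0.003, -1.0]]
wrist_force: [0.5, 0.9, -2.1]
gripper_width: 0.339
gripper_force: 30.0
```

>>> apply_moves(
  moves=[
    [[-0.01,0.0006,0],0],
    [[-0.02,0.0011,0],0],
    [[-0.03,0.0016,0],0],
    [[-0.034,0.0018,0],0],
    [[-0.034,0.0018,0],0],
  ],
)

```text
time_s: 49.58
tcp_pos: [0.48, 0.1139, 0.2088]
ee_rot: [[0.093, -0.996, -0.001], [-0.996, -0.093, 0.0], [-0.0, 0.001, -1.0]]
wrist_force: [1.2, -0.8, -3.4]
gripper_width: 0.339
gripper_force: 30.0
```

>>> apply_moves(
  moves=[
    [[-0.034,0.0018,0],0],
    [[-0.034,0.0018,0],0],
    [[-0.034,0.0018,0],0],
    [[-0.034,0.0018,0],0],
    [[-0.03,0.0016,0],0],
  ],
)

```text
time_s: 50.0
tcp_pos: [0.4554, 0.2793, 0.2087]
ee_rot: [[0.095, -0.995, -0.001], [-0.995, -0.095, -0.0], [-0.0, 0.001, -1.0]]
wrist_force: [0.5, -0.6, -1.7]
gripper_width: 0.336
gripper_force: 30.0
```

>>> apply_moves(
  moves=[
    [[-0.0237,0.0013,0],0],
    [[-0.015,0.0008,0],0],
    [[-0.008,0.0002,0],0],
    [[0,0,0],0],
    [[0,0,0],0],
  ],
)

```text
time_s: 50.42
tcp_pos: [0.4496, 0.3228, 0.2086]
ee_rot: [[0.094, -0.996, -0.001], [-0.996, -0.094, -0.001], [0.001, 0.001, -1.0]]
wrist_force: [-0.3, -0.3, -2.7]
gripper_width: 0.339
gripper_force: 30.0
```

>>> apply_moves(
  moves=[
    [[0,0,0],0],
    [[0,0,0],0],
    [[0,0,0],0],
  ],
)

```text
time_s: 50.67
tcp_pos: [0.45, 0.3226, 0.209]
ee_rot: [[0.093, -0.996, 0.0], [-0.996, -0.093, 0.0], [-0.0, -0.0, -1.0]]
wrist_force: [-0.3, 0.1, -2.5]
gripper_width: 0.339
gripper_force: 30.0
```

>>> apply_moves(
  moves=[
    [[0,0,0.01],0],
    [[0,0,0.022],0],
    [[0,0,0.025],0],
    [[0,0,0.015],0],
    [[0,0,0.0063],0],
  ],
)

```text
time_s: 51.08
tcp_pos: [0.4484, 0.3217, 0.1272]
ee_rot: [[0.093, -0.996, -0.004], [-0.996, -0.093, -0.004], [0.004, 0.005, -1.0]]
wrist_force: [-0.7, -0.1, -2.9]
gripper_width: 0.335
gripper_force: 30.0
```

>>> apply_moves(
  moves=[
    [[0,0,0.002],0],
    [[0,0,0],0],
    [[0,0,0],0],
    [[0,0,0],0],
    [[0,0,0],0],
  ],
)

```text
time_s: 51.5
tcp_pos: [0.4502, 0.3242, 0.1296]
ee_rot: [[0.094, -0.996, 0.002], [-0.996, -0.094, 0.002], [-0.002, -0.002, -1.0]]
wrist_force: [-0.0, 0.1, -2.8]
gripper_width: 0.342
gripper_force: 30.0
```

>>> apply_moves(
  moves=[
    [[0,0,0.001],0],
    [[0,0,0],0],
    [[0,0,0],0],
  ],
)

```text
time_s: 51.75
tcp_pos: [0.4498, 0.3237, 0.1277]
ee_rot: [[0.094, -0.996, 0.0], [-0.996, -0.094, 0.0], [-0.0, -0.0, -1.0]]
wrist_force: [0.8, 0.9, -2.4]
gripper_width: 0.336
gripper_force: 30.0
```

>>> apply_moves(
  moves=[
    [[0,0,0.0005],0],
    [[0,0,0],0],
    [[0,0,0],0],
  ],
)

```text
time_s: 52.0
tcp_pos: [0.4498, 0.3236, 0.127]
ee_rot: [[0.094, -0.996, -0.0], [-0.996, -0.094, -0.0], [0.0, 0.0, -1.0]]
wrist_force: [-0.6, 0.8, -1.9]
gripper_width: 0.338
gripper_force: 30.0
```

Contact is expected near z 0.126.

>>> apply_moves(
  moves=[
    [[0,0,0.0006],0],
    [[0,0,0],0],
    [[0,0,0],0],
  ],
)

```text
time_s: 52.25
tcp_pos: [0.4498, 0.3236, 0.1264]
ee_rot: [[0.094, -0.996, -0.0], [-0.996, -0.094, -0.0], [0.0, 0.0, -1.0]]
wrist_force: [-0.4, 0.1, -2.6]
gripper_width: 0.335
gripper_force: 30.0
```

>>> apply_moves(
  moves=[
    [[0,0,0.0005],0],
    [[0,0,0],0],
    [[0,0,0],0],
  ],
)

```text
time_s: 52.5
tcp_pos: [0.4497, 0.3237, 0.1259]
ee_rot: [[0.094, -0.996, -0.0], [-0.996, -0.094, -0.0], [0.0, 0.0, -1.0]]
wrist_force: [0.5, -0.3, -2.2]
gripper_width: 0.338
gripper_force: 30.0
```

>>> apply_moves(
  moves=[
    [[0,0,0.0003],0],
    [[0,0,0],0],
    [[0,0,0],0],
  ],
)

```text
time_s: 52.75
tcp_pos: [0.4499, 0.3237, 0.1258]
ee_rot: [[0.094, -0.996, 0.0], [-0.996, -0.094, 0.0], [-0.0, -0.0, -1.0]]
wrist_force: [0.8, 0.3, -1.7]
gripper_width: 0.337
gripper_force: 30.0
```

>>> apply_moves(
  moves=[
    [[0,0,0.0004],0],
    [[0,0,0],0],
    [[0,0,0],0],
  ],
)

```text
time_s: 53.0
tcp_pos: [0.45, 0.3238, 0.1258]
ee_rot: [[0.095, -0.996, 0.001], [-0.996, -0.095, 0.0], [-0.0, -0.001, -1.0]]
wrist_force: [-0.9, -0.4, 2.3]
gripper_width: 0.337
gripper_force: 30.0
```

>>> apply_moves(
  moves=[
    [[0,0,0],0],
    [[0,0,0],0],
    [[0,0,0],0],
    [[0,0,0],0],
    [[0,0,0],0],
  ],
  hand=0.087,
)

```text
time_s: 53.42
tcp_pos: [0.4498, 0.3237, 0.1252]
ee_rot: [[0.094, -0.996, 0.0], [-0.996, -0.094, 0.0], [-0.0, -0.0, -1.0]]
wrist_force: [-0.2, 0.1, -0.2]
gripper_width: 0.628
gripper_force: 0.0
```

>>> apply_moves(
  moves=[
    [[0,0,0],0],
    [[0,0,0],0],
    [[0,0,0],0],
    [[0,0,-0.015],0],
    [[0,0,-0.025],0],
  ],
)

```text
time_s: 53.83
tcp_pos: [0.4483, 0.3222, 0.1629]
ee_rot: [[0.094, -0.996, -0.005], [-0.996, -0.094, -0.005], [0.005, 0.005, -1.0]]
wrist_force: [-0.2, 0.0, -0.4]
gripper_width: 0.974
gripper_force: 0.0
```

>>> apply_moves(
  moves=[
    [[0,0,-0.025],0],
    [[0,0,-0.025],0],
    [[0,0,-0.01],0],
    [[0.0377,-0.0009,0],0],
    [[0.0377,-0.0009,0],0],
  ],
)

```text
time_s: 54.25
tcp_pos: [0.4587, 0.2493, 0.2254]
ee_rot: [[0.097, -0.995, 0.001], [-0.995, -0.097, 0.001], [-0.001, -0.001, -1.0]]
wrist_force: [-0.2, -1.2, -1.5]
gripper_width: 0.997
gripper_force: 0.0
```

>>> apply_moves(
  moves=[
    [[0.0377,-0.0009,0],0],
    [[0.0377,-0.0009,0],0],
    [[0.0377,-0.0009,0],0],
    [[0.0377,-0.0009,0],0],
    [[0.0377,-0.0009,0],0],
  ],
)

```text
time_s: 54.67
tcp_pos: [0.4805, 0.0598, 0.2249]
ee_rot: [[0.095, -0.995, -0.0], [-0.995, -0.095, 0.0], [-0.0, 0.0, -1.0]]
wrist_force: [0.3, -0.4, 0.8]
gripper_width: 1.001
gripper_force: 0.0
```

>>> apply_moves(
  moves=[
    [[0.0377,-0.0009,0],0],
    [[0.0377,-0.0009,0],0],
    [[0.0377,-0.0009,0],0],
    [[0.0377,-0.0009,0],0],
    [[0,0,0],0],
  ],
)

```text
time_s: 55.08
tcp_pos: [0.4985, -0.0931, 0.2245]
ee_rot: [[0.088, -0.996, -0.001], [-0.996, -0.088, -0.001], [0.001, 0.001, -1.0]]
wrist_force: [-0.1, 0.4, -0.5]
gripper_width: 1.001
gripper_force: 0.0
```

>>> apply_moves(
  moves=[
    [[0,0,0],0],
    [[0,0,0],0],
    [[0,0,0],0],
  ],
)

```text
time_s: 55.33
tcp_pos: [0.4986, -0.0875, 0.225]
ee_rot: [[0.096, -0.995, -0.0], [-0.995, -0.096, 0.0], [-0.0, 0.0, -1.0]]
wrist_force: [0.4, 0.4, 0.3]
gripper_width: 1.001
gripper_force: 0.0
```

```bash
python3 - <<'E'
from fit import *
from station import r,imaging,models
s=r.sense();print(s['tcp_pos'],s['ee_rot'][0])
X={'glue':(.45,.3237,.01),'flask':(.4445,.393,.01)}
Z=np.zeros((480,640),bool)
for v in('top','side'):
    p=imaging.capture(v)
    for n in X:
        for q in models.cut_out(p,n)[:1]:
            print(v,n,round(q['confidence'],2),np.round(np.array(q['extent'])*[640,480,640,480]).tolist(),fit([(p,q['region'],Z)],n,X[n][:2],X[n][2]))
E
```

```text
[ 0.49860572 -0.08746958  0.22500054] [ 9.55229144e-02 -9.95427142e-01 -4.22611051e-04]
top glue 0.78 [127.0, 279.0, 45.0, 28.0] (array([0.44948662, 0.32317111]), np.float64(0.04206562042236328))
top flask 0.6 [89.0, 278.0, 49.0, 34.0] (array([0.44371661, 0.39428313]), np.float64(0.09875994920730591))
side glue 0.61 [347.0, 125.0, 28.0, 58.0] (array([0.45  , 0.3237]), np.float64(1.0))
side flask 0.67 [244.0, 90.0, 12.0, 42.0] (array([0.42247534, 0.48738849]), np.float64(0.732336163520813))
```

>>> apply_moves(
  moves=[
    [[0,0,0.02],0],
    [[0,0,0.03],0],
    [[0,0,0.022],0],
    [[0,0,0.0115],0],
    [[0,0,0.005],0],
  ],
)

```text
time_s: 56.05
tcp_pos: [0.4974, -0.088, 0.1346]
ee_rot: [[0.095, -0.995, -0.004], [-0.995, -0.095, -0.0], [-0.0, 0.004, -1.0]]
wrist_force: [0.8, 0.4, -0.2]
gripper_width: 1.0
gripper_force: 0.0
```

>>> apply_moves(
  moves=[
    [[0,0,0],0],
    [[0,0,0],0],
    [[0,0,0],0],
    [[0,0,0],0],
    [[0,0,0],0],
  ],
)

```text
time_s: 56.47
tcp_pos: [0.4993, -0.0882, 0.1377]
ee_rot: [[0.094, -0.996, 0.002], [-0.996, -0.094, 0.0], [-0.0, -0.002, -1.0]]
wrist_force: [-0.2, 0.5, 0.1]
gripper_width: 1.0
gripper_force: 0.0
```

>>> apply_moves(
  moves=[
    [[0,0,0],0],
    [[0,0,0],0],
    [[0,0,0],0],
    [[0,0,0],0],
    [[0,0,0],0],
  ],
  hand=0.0,
)

```text
time_s: 56.88
tcp_pos: [0.4989, -0.0883, 0.1368]
ee_rot: [[0.094, -0.996, 0.0], [-0.996, -0.094, -0.0], [0.0, -0.0, -1.0]]
wrist_force: [-0.3, 0.9, -0.2]
gripper_width: 0.713
gripper_force: 0.3
```

>>> apply_moves(
  moves=[
    [[0,0,0],0],
    [[0,0,0],0],
    [[0,0,0],0],
    [[0,0,0],0],
    [[0,0,0],0],
  ],
)

```text
time_s: 57.3
tcp_pos: [0.499, -0.0882, 0.1368]
ee_rot: [[0.095, -0.996, 0.001], [-0.996, -0.095, -0.0], [0.0, -0.001, -1.0]]
wrist_force: [1.8, 0.3, 0.9]
gripper_width: 0.682
gripper_force: 30.0
```

>>> apply_moves(
  moves=[
    [[0,0,-0.003],0],
    [[0,0,-0.007],0],
    [[0,0,-0.02],0],
    [[0,0,-0.03],0],
    [[0,0,-0.03],0],
  ],
)

```text
time_s: 57.72
tcp_pos: [0.4976, -0.0884, 0.2272]
ee_rot: [[0.094, -0.996, -0.003], [-0.996, -0.094, -0.0], [-0.0, 0.003, -1.0]]
wrist_force: [0.5, -0.5, -1.3]
gripper_width: 0.68
gripper_force: 30.0
```

>>> apply_moves(
  moves=[
    [[-0.01,0.0003,0],0],
    [[-0.02,0.0005,0],0],
    [[-0.03,0.0007,0],0],
    [[-0.035,0.0008,0],0],
    [[-0.035,0.0008,0],0],
  ],
)

```text
time_s: 58.13
tcp_pos: [0.4824, 0.0418, 0.2267]
ee_rot: [[0.093, -0.996, -0.001], [-0.996, -0.093, 0.0], [-0.0, 0.001, -1.0]]
wrist_force: [0.7, -0.0, -1.8]
gripper_width: 0.683
gripper_force: 30.0
```

>>> apply_moves(
  moves=[
    [[-0.035,0.0008,0],0],
    [[-0.035,0.0008,0],0],
    [[-0.035,0.0008,0],0],
    [[-0.035,0.0008,0],0],
    [[-0.03,0.0008,0],0],
  ],
)

```text
time_s: 58.55
tcp_pos: [0.4623, 0.2117, 0.2267]
ee_rot: [[0.095, -0.995, -0.001], [-0.995, -0.095, 0.0], [-0.0, 0.001, -1.0]]
wrist_force: [0.2, 0.4, -2.0]
gripper_width: 0.689
gripper_force: 30.0
```

>>> apply_moves(
  moves=[
    [[-0.023,0.0005,0],0],
    [[-0.0154,0.0005,0],0],
    [[-0.008,0,0],0],
    [[0,0,0],0],
    [[0,0,0],0],
  ],
)

```text
time_s: 58.97
tcp_pos: [0.4578, 0.2551, 0.2265]
ee_rot: [[0.094, -0.996, -0.001], [-0.996, -0.094, -0.001], [0.001, 0.001, -1.0]]
wrist_force: [-0.3, -0.0, -1.7]
gripper_width: 0.683
gripper_force: 30.0
```

>>> apply_moves(
  moves=[
    [[0,0,0],0],
    [[0,0,0],0],
    [[0,0,0],0],
  ],
)

```text
time_s: 59.22
tcp_pos: [0.4582, 0.2548, 0.2269]
ee_rot: [[0.093, -0.996, 0.0], [-0.996, -0.093, -0.0], [0.0, -0.0, -1.0]]
wrist_force: [-1.1, -0.1, -1.4]
gripper_width: 0.679
gripper_force: 30.0
```

>>> apply_moves(
  moves=[
    [[0,0,0.01],0],
    [[0,0,0.022],0],
    [[0,0,0.025],0],
    [[0,0,0.015],0],
    [[0,0,0.0065],0],
  ],
)

```text
time_s: 59.63
tcp_pos: [0.4565, 0.2541, 0.145]
ee_rot: [[0.093, -0.996, -0.005], [-0.996, -0.093, -0.004], [0.003, 0.005, -1.0]]
wrist_force: [-0.5, -0.3, -1.7]
gripper_width: 0.682
gripper_force: 30.0
```

>>> apply_moves(
  moves=[
    [[0,0,0.002],0],
    [[0,0,0],0],
    [[0,0,0],0],
    [[0,0,0],0],
    [[0,0,0],0],
  ],
)

```text
time_s: 60.05
tcp_pos: [0.4585, 0.2563, 0.1473]
ee_rot: [[0.095, -0.996, 0.002], [-0.996, -0.095, 0.002], [-0.001, -0.002, -1.0]]
wrist_force: [0.4, 0.2, -2.4]
gripper_width: 0.683
gripper_force: 30.0
```

>>> apply_moves(
  moves=[
    [[0,0,0.001],0],
    [[0,0,0],0],
    [[0,0,0],0],
  ],
)

```text
time_s: 60.3
tcp_pos: [0.458, 0.2559, 0.1454]
ee_rot: [[0.094, -0.996, 0.0], [-0.996, -0.094, 0.0], [-0.0, -0.0, -1.0]]
wrist_force: [0.0, -0.3, -2.6]
gripper_width: 0.684
gripper_force: 30.0
```

>>> apply_moves(
  moves=[
    [[0,0,0.0005],0],
    [[0,0,0],0],
    [[0,0,0],0],
  ],
)

```text
time_s: 60.55
tcp_pos: [0.458, 0.2558, 0.1447]
ee_rot: [[0.094, -0.996, -0.0], [-0.996, -0.094, -0.0], [0.0, 0.0, -1.0]]
wrist_force: [1.3, 0.7, -1.3]
gripper_width: 0.681
gripper_force: 30.0
```

>>> apply_moves(
  moves=[
    [[0,0,0.0006],0],
    [[0,0,0],0],
    [[0,0,0],0],
  ],
)

```text
time_s: 60.8
tcp_pos: [0.458, 0.2558, 0.1441]
ee_rot: [[0.094, -0.996, -0.0], [-0.996, -0.094, -0.0], [0.0, 0.0, -1.0]]
wrist_force: [0.3, -0.5, -1.3]
gripper_width: 0.688
gripper_force: 30.0
```

>>> apply_moves(
  moves=[
    [[0,0,0.0005],0],
    [[0,0,0],0],
    [[0,0,0],0],
  ],
)

```text
time_s: 61.05
tcp_pos: [0.4581, 0.2559, 0.1438]
ee_rot: [[0.095, -0.996, 0.0], [-0.996, -0.095, 0.0], [-0.0, -0.0, -1.0]]
wrist_force: [-0.8, 0.7, -0.6]
gripper_width: 0.685
gripper_force: 30.0
```

>>> apply_moves(
  moves=[
    [[0,0,0.0004],0],
    [[0,0,0],0],
    [[0,0,0],0],
  ],
)

```text
time_s: 61.3
tcp_pos: [0.4582, 0.2559, 0.1438]
ee_rot: [[0.095, -0.996, 0.001], [-0.996, -0.095, 0.0], [-0.0, -0.001, -1.0]]
wrist_force: [-0.6, 0.2, 2.9]
gripper_width: 0.682
gripper_force: 30.0
```

>>> apply_moves(
  moves=[
    [[0,0,0],0],
    [[0,0,0],0],
    [[0,0,0],0],
    [[0,0,0],0],
    [[0,0,0],0],
  ],
  hand=0.087,
)

```text
time_s: 61.72
tcp_pos: [0.458, 0.2558, 0.1431]
ee_rot: [[0.094, -0.996, -0.0], [-0.996, -0.094, -0.0], [0.0, 0.0, -1.0]]
wrist_force: [-0.2, -0.5, 0.1]
gripper_width: 0.955
gripper_force: 0.0
```

>>> apply_moves(
  moves=[
    [[0,0,-0.01],0],
    [[0,0,-0.02],0],
    [[0,0,-0.03],0],
    [[0,0,-0.03],0],
    [[0,0,-0.02],0],
  ],
)

```text
time_s: 62.13
tcp_pos: [0.459, 0.2563, 0.2572]
ee_rot: [[0.095, -0.995, 0.004], [-0.995, -0.095, 0.002], [-0.002, -0.004, -1.0]]
wrist_force: [0.6, 0.3, 0.6]
gripper_width: 1.001
gripper_force: 0.0
```

>>> apply_moves(
  moves=[
    [[0.03,0,0],0],
    [[0.037,0,0],0],
    [[0.037,0,0],0],
    [[0.037,0,0],0],
    [[0.037,0,0],0],
  ],
)

```text
time_s: 62.55
tcp_pos: [0.4747, 0.0771, 0.2543]
ee_rot: [[0.095, -0.995, 0.001], [-0.995, -0.095, 0.001], [-0.0, -0.001, -1.0]]
wrist_force: [0.4, 0.1, -0.2]
gripper_width: 0.999
gripper_force: 0.0
```

>>> apply_moves(
  moves=[
    [[0.037,0,0],0],
    [[0.037,0,0],0],
    [[0.037,0,0],0],
    [[0.037,0,0],0],
    [[0.02,0,0],0],
  ],
)

```text
time_s: 62.97
tcp_pos: [0.4905, -0.0916, 0.2542]
ee_rot: [[0.092, -0.996, 0.001], [-0.996, -0.092, -0.001], [0.001, -0.001, -1.0]]
wrist_force: [-0.0, 1.0, 0.2]
gripper_width: 1.005
gripper_force: 0.0
```

>>> apply_moves(
  moves=[
    [[0,0,0],0],
    [[0,0,0],0],
    [[0,0,0],0],
    [[0,0,0],0],
    [[0,0,0],0],
  ],
)

```text
time_s: 63.38
tcp_pos: [0.4907, -0.0876, 0.2535]
ee_rot: [[0.096, -0.995, 0.0], [-0.995, -0.096, 0.0], [-0.0, -0.0, -1.0]]
wrist_force: [0.2, 0.1, -0.2]
gripper_width: 1.0
gripper_force: 0.0
```

```bash
python3 - <<'E'
from fit import *
from station import r,imaging,models
s=r.sense();print(s['time_s'],s['tcp_pos'])
X={'glue':(.45,.3237,.01),'flask':(.4445,.393,.01),'tube':(.458,.255,.01)}
Z=np.zeros((480,640),bool);F={}
for v in('top','side'):
    p=imaging.capture(v);F[v]=p['frame']
    for n in X:
        for q in models.cut_out(p,n)[:1]:
            print(v,n,round(q['confidence'],2),np.round(np.array(q['extent'])*[640,480,640,480]).tolist(),fit([(p,q['region'],Z)],n,X[n][:2],X[n][2]))
cv2.imwrite('pics/g8.png',np.hstack([cv2.resize(F['top'][130:370,60:560],(500,240)),np.zeros((240,0,3),np.uint8)]))
cv2.imwrite('pics/g9.png',F['side'][60:450,180:460])
cv2.imwrite('pics/g8.png',np.hstack([cv2.copyMakeBorder(F['top'][130:370,60:560],0,150,0,0,0),F['side'][60:450,180:460]]))
E
```

```text
63.3833 [ 0.49072638 -0.08764786  0.25349717]
top glue 0.68 [130.0, 280.0, 40.0, 25.0] (array([0.44907422, 0.32384648]), np.float64(0.2456246018409729))
top flask 0.64 [90.0, 276.0, 48.0, 33.0] (array([0.44316736, 0.39379742]), np.float64(0.0978497862815857))
top tube 0.69 [157.0, 265.0, 49.0, 42.0] (array([0.45853652, 0.25293301]), np.float64(0.03912085294723511))
side flask 0.43 [249.0, 94.0, 6.0, 46.0] (array([0.42576172, 0.44489941]), np.float64(0.8573175668716431))
side tube 0.82 [254.0, 125.0, 23.0, 57.0] (array([0.45700537, 0.24997485]), np.float64(0.6876180768013))
```

View pics/g8.png

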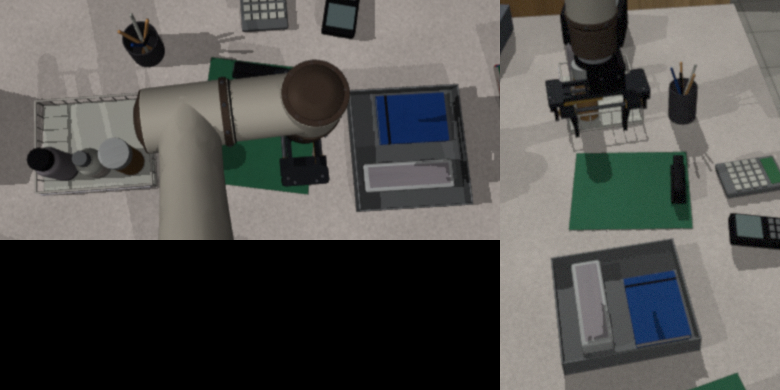

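All three goods stand back in the basket, at about (50,163), (90,163) and (120,157) in the left view. The tin is flat in the tray and the bystanders haven't moved, so I'm handing the job in.

```bash
python3 -c "
from station import r
print(r.finish_job())"
```

```text
the job is handed in; nothing more can be done
None
```

The job is handed in at about 63 s: the tin lies flat in the tray beside the notebook, and the flask, glue and tube stand back in the basket, each within about 2 mm of its measured starting spot.

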